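Build up the stem of a carved display stand and wedge its tenon

ROBOT

A 6-joint arm with a two-finger parallel gripper is mounted at the origin on the work surface. World frame = base frame: x ahead of the robot, y to its left, z up, the work surface at z = 0. Lengths are in m, angles in degrees, forces in N, time in s.
With the tool pointing down it reaches from about 0.4 to 0.825 m from the base axis. Payload 7 kg.
Tool frame: the origin (TCP) lies at the very end of the fingers, on their centre line; the grasp point (between the pads) lies 19 mm behind it; z points along the fingers, y is the line along which they close (so a half turn about z gives the same grasp; the last joint's range is limited). The gripper opens to 88 mm and grips with 3 to 60 N. Pads are 19 mm wide; open, the fingers measure 130 mm over their backs; the gripper's body (78 mm by 193 mm) begins 47 mm behind the grasp point.
Start: joints at [82.397, 20.546, 0.682, 0, -70.136, -16.507], TCP at [0.276, 0.616, 0.227] pointing down, gripper open.
Joint ranges: [-176.03, 176.03], [-82.01, 121.73], [-58.28, 71.71], [-173.87, 95.51], [-174.79, -0.11], [-173.66, 173.66]. Speed limits (degrees/s): [136.94, 136.94, 172.46, 180, 180, 180].

INTERFACE

Orientations are given as [roll, pitch, yaw] about the fixed x, y, z axes, in that order (R = Rz(yaw) Ry(pitch) Rx(roll)).
In Python, from plant import r gives the robot as it stands. The module is installed in compiled form; this text tells all that it offers.
- The arm moves only by the tool jog_arm, never from a script. Its arguments are lists of equal length, an entry for each row: "travel": the shift along the tool's x, y, z each as a share of 50 cm, from -1 to 1, a list of three; "dr": the turn, a rotation vector about the tool's x, y, z each as a share of 360 degrees, from -1 to 1, a list of three; "claw": the opening, from 0 (shut) to 1 (fully open). A call has exactly 10 rows; each row is the pose to reach, as a shift and turn from the pose commanded when the call began, along the tool's axes at that moment, turning the shorter way round; what a row does not reach only later rows make up. A row lasts 1/8 s, in which the tool goes at most 62.5 mm and 10.7 degrees, less where a joint would pass 70% of its speed; a pose out of reach is approached as far as the arm can. A call with a number of a shift or a turn outside -1 to 1 is refused whole. A call with a gripper value outside its range is refused whole. The fingers move at their own pace and stop on an object; "newtons" is the grip in N (left out, the last holds). Time passes only in rows, so rows that repeat a pose let the fingers close, or fill a call up. It gives the time, the measured TCP pose, the force, the opening and the grip force at its end, in the units of the state.
- r.get_state(): the state, without advancing time (a new reading comes with each control period).
- r.capture(name): name is "scene" or "top" or "wrist"; returns a dict with "pixels" (384x512x3 uint8, red, green, blue), "range_z" (384x512 float32, m along the optical axis (not along the pixel's ray), 0 where there is no reading), "fx", "fy", "cx", "cy" (pixels), "position" and "attitude" of the camera in the world; the wrist camera has in their place "hand_eye" (4x4, takes a point from camera to tool coordinates, whose origin is the TCP and whose axes are the flange's). Camera axes: x right, y up, looking along -z (the intrinsics and any distortion apply to the point x, -y, -z); pixel columns grow to the right and rows downward; lengths in m; the calibration is good to about 2 mm. A picture is of the moment at which its call begins: read the wrist's pose just before it.
- r.close_job(): hands the job in; it is judged then, once.
Trained networks look in the newest picture that a camera, given by its name, has taken for a name from the list of things; names that differ only in an ending like _2 or _b are one class to them, and where a whole thing is asked for, a point or a joint stands for the part that bears it (a point fixed in the world has none). Each returns a list of dicts, best first, with "conf" (0 to 1); they miss things now and then, are a little off and sometimes report something else, mostly with a low value. They report only what shows in the picture. A call takes as long as a camera call. They do not tell look-alikes from the thing itself.
- r.boxes_of(name, camera): "extent" ([left, top, right, bottom] in pixels, round what is visible of it).
- r.regions_of(name, camera): "pixels" (384x512 bool, what is visible of it) and "extent" ([left, top, right, bottom] in pixels, round what is visible of it).
- r.tip_of(name, camera): "at" ([column, row] in pixels: a listed point, or the origin of a listed thing).
The state is a dict: "time_s": time; "joints": joint angles; "qd": joint speeds; "joint_torque": joint torques, N m; "tcp_pos": TCP position; "eef_rot": TCP orientation; "contact_force": force on the tool from outside, world axes, zero at the start; "moment": the same for the moment, N m; "gripper_width": finger opening in m; "gripper_force": force on a finger pad.
Only numpy, scipy, OpenCV 4.12 (cv2) and the standard library are available. Lean on these libraries where they do the work, as an engineer would, in place of code of your own. Each camera call takes 0.05 s, during which the arm holds its last target. There are 200 camera calls.

TASK

Assemble the stem of the little carved stand: over its upright tenon thread first the large dark foot ring with its carved beads upward, then every pale spacer ring that is laid out (there may be two, three or four), then the brass washer, and last the red cap ring, each lying flat on the one below, and keep the wedge standing proud meanwhile. Then take the round mallet, drive the wedge down flush with the end of the tenon with the mallet's head, and lay the mallet back in its cradle the way it lay. Leave the gouge, the wax tin and the carved rosette where they are.

Things in the scene. Friction and masses are not known exactly. Their poses are not given: they have to be found in the camera images.
- plinth: The stand's base, held fast on the bench: dark two-step square of wood, origin under its centre, z up, 130 x 130 x 12 mm below, 112 x 112 x 10 mm above (22 mm high). Four brass bench dogs 18 mm high, 18 mm thick, stand against the middles of its sides, out to 84 mm from the centre.
- tenon_seat (a point): Centre of the plinth's top face, root of the tenon, 22 mm above the table. The tenon is a pale upright dowel, 16 mm in diameter, 50 mm high, its end chamfered to 13 mm. Stacked from below: foot 10 mm, spacers 6 mm each, washer 5 mm, cap 9 mm: 36, 42 or 48 mm in all, so 2 to 14 mm of tenon stays in sight above the cap (it is trimmed another day).
- tenon_end (a point): Centre of the tenon's upper end, 50 mm above tenon_seat, 72 mm above the table.
- wedge_top (a point): Middle of the top face of the dark walnut wedge standing in the tenon's saw kerf, on its axis: 12 x 5 mm across, so rings pass over it; its top is 7 to 9 mm above the tenon's end at the start. Tight in the kerf: about 12 N downward moves it, and it stays where it is left.
- wedge (a joint): How far the wedge has been driven down, m: 0 to 0.002 at the start, 0.009 with its top flush with the tenon's end (its stop).
- foot_mid (a point): Middle (half-way up, on the axis) of the foot ring: dark brown wood, outer diameter 58 mm, hole 20 mm, 10 mm high, lying flat on the mat, with a circle of small carved beads rising 2.5 mm from its upper face near the rim (these stay uppermost). Axis z. 28 to 56 g.
- washer_mid (a point): Middle of the brass washer: outer diameter 44 mm, hole 20 mm, 5 mm thick, lying flat. Axis z; either side up. 40 g.
- cap_mid (a point): Middle of the cap ring, the retainer: dark red wood, outer diameter 50 mm, hole 20 mm, 9 mm high, lying flat. Axis z; either side up. 30 g.
- mallet_neck (a point): Where to grip the round mallet (0.34 to 0.53 kg): on the axis of its handle, just behind the head; x runs along the axis to the head. Handle 26 mm thick from x = -129 mm (the last 24 mm a pommel 31 mm thick) to +22 mm, then the dark head, a straight cylinder 60 mm thick (61 over two thin brass bands) to +97 mm. It balances about 35 mm ahead of this point and lies level at the start.
- mallet_head (a point): Centre of the mallet's head, on its axis, 59.5 mm ahead of mallet_neck. The striking face is the side of the cylinder, 30 mm from the axis.
- cradle_mid (a point): Where mallet_neck belongs in the cradle, 44 mm above the table; x along the cradle to the head's end. Fixed plywood board 74 x 8 mm, x from -122 to +98 mm, with 45-degree V supports: under the head at x = 50 to 66 mm (31 mm high, 65 mm wide) and under the handle's tail at x = -93 to -77 mm (41 mm high, 43 mm wide). At the neck there is room for fingers on both sides.
- gouge_mid (a point): Bystander: a carving gouge lying flat, 240 mm long, 25 mm thick at its round wooden handle; this point is near its middle.
- wax_tin_mid (a point): Bystander: a flat round green tin with a brass-coloured lid, 69 mm across, 29 mm high; its middle.
- rosette_mid (a point): Bystander: a square pale block 90 x 90 x 22 mm with a carved rosette on top (28 mm high in all); its middle.
- spacer1_mid (a point): Middle of a pale spacer ring: light limewood, outer diameter 46 mm, hole 20 mm, 6 mm thick, lying flat. Axis z; either side up. 20 g. The spacers are all alike and go on in any order; one that is absent is not laid out this time.
- spacer2_mid (a point): Middle of a pale spacer ring: light limewood, outer diameter 46 mm, hole 20 mm, 6 mm thick, lying flat. Axis z; either side up. 20 g. The spacers are all alike and go on in any order; one that is absent is not laid out this time.
- spacer3_mid (a point): Middle of a pale spacer ring: light limewood, outer diameter 46 mm, hole 20 mm, 6 mm thick, lying flat. Axis z; either side up. 20 g. The spacers are all alike and go on in any order; one that is absent is not laid out this time.
- spacer4_mid (a point): Middle of a pale spacer ring: light limewood, outer diameter 46 mm, hole 20 mm, 6 mm thick, lying flat. Axis z; either side up. 20 g. The spacers are all alike and go on in any order; one that is absent is not laid out this time.
Not all that is in view belongs to the job. Leave any turquoise look-alike of the part that bears spacer2_mid alone. Of the things that look like the part that bears mallet_neck, the larger one is meant.

How it is judged:
By the outcome, as a careful person would: the job done as asked, in the order asked, and still so for the second after the job is handed in, with the robot touching nothing.
Of spacer1, spacer2, spacer3, spacer4 only 2 to 4 are there at a start; the rules pass over those that are not, and their reading is None.
At some moment in a run one of foot, spacer1, spacer2, spacer3, spacer4, washer, cap may be knocked a few centimetres aside while the robot is not near it.
Once in a run the grip may slacken for a moment while it holds something.
It also fails if it takes over 210 s, if anything falls off the work surface, if the arm or the gripper's body presses on something with over 40 N, if the wrist force passes 120 N, or if a joint passes its speed limit or range.

## Working session

There is one attempt and no reset: what is moved stays moved. The work goes in short steps, Python scripts to look and compute and a tool call to move; the robot and the scene stay as the last step left them, time stands still between calls to the robot, and variables do not carry over. Pictures are saved under pics/ and viewed, at most 14 in all, crops included, and the job is handed in when it is done.

Besides the shell and the picture viewer there is one more tool, called after "Call:" in YAML: its name, and indented under it one key for each argument. jog_arm: Moves the arm, as the interface text tells. Its arguments: {"type":"object","properties":{"travel":{"type":"array"},"dr":{"type":"array"},"claw":{"type":"array"},"newtons":{"type":"number"}},"required":["travel","dr","claw"]}

```bash
mkdir -p pics; cat > h.py <<'E'
import numpy as np, cv2
from scipy.spatial.transform import Rotation as R
from plant import r
def cap(n):
    st=r.get_state(); c=r.capture(n)
    if 'hand_eye' in c:
        T=np.eye(4);T[:3,:3]=R.from_euler('xyz',st['eef_rot'],degrees=True).as_matrix();T[:3,3]=st['tcp_pos'];c['T']=T@np.array(c['hand_eye'])
    else:
        T=np.eye(4);a=np.array(c['attitude'],float)
        T[:3,:3]=a if a.shape==(3,3) else (R.from_euler('xyz',a,degrees=True).as_matrix() if a.size==3 else R.from_quat(a).as_matrix())
        T[:3,3]=c['position'];c['T']=T
    return c
def cloud(c):
    v,u=np.mgrid[0:384,0:512];z=c['range_z'].astype(float)
    P=np.stack([(u-c['cx'])/c['fx']*z,-(v-c['cy'])/c['fy']*z,-z],-1)
    W=P@c['T'][:3,:3].T+c['T'][:3,3]; W[z==0]=np.nan
    return W
def save(n,img,s=1):
    cv2.imwrite('pics/'+n,cv2.resize(img[...,::-1],None,fx=s,fy=s))
E
python3 - <<'E'
from h import *
for n in('top','scene'):
    c=cap(n);print(n,{k:v for k,v in c.items() if k not in('pixels','range_z','T')})
    save(n+'.png',c['pixels'],1.5);W=cloud(c)
    for nm in 'foot_mid spacer1_mid washer_mid cap_mid mallet_neck mallet_head cradle_mid tenon_end wedge_top tenon_seat gouge_mid wax_tin_mid rosette_mid'.split():
        for d in r.tip_of(nm,n)[:6]:
            u,v=np.round(d['at']).astype(int)
            print(nm,round(d['conf'],2),u,v,np.round(W[min(v,383),min(u,511)],3))
E
```

```text
top {'fx': 389.4059954353586, 'fy': 389.4059954353586, 'cx': 250.6189441921291, 'cy': 192.14463298334553, 'position': array([ 0.51964266, -0.01769366,  1.39212737]), 'attitude': array([  2.33233242,   0.3339288 , -91.32664304])}
foot_mid 0.62 189 240 [ 0.411  0.213 -0.001]
spacer1_mid 0.52 192 202 [0.546 0.199 0.004]
washer_mid 0.63 135 204 [0.544 0.403 0.002]
cap_mid 0.56 135 232 [0.444 0.404 0.002]
mallet_neck 0.91 381 234 [ 0.419 -0.46   0.032]
mallet_neck 0.63 330 229 [ 0.442 -0.279  0.057]
mallet_head 0.79 366 236 [ 0.413 -0.408  0.032]
cradle_mid 0.94 330 230 [ 0.439 -0.279  0.058]
cradle_mid 0.44 168 210 [ 0.52   0.286 -0.   ]
tenon_end 0.57 258 202 [ 0.54  -0.036  0.026]
tenon_seat 0.58 257 203 [ 0.536 -0.032  0.082]
gouge_mid 0.91 258 153 [ 0.713 -0.04   0.026]
wax_tin_mid 0.75 145 159 [0.701 0.358 0.031]
wax_tin_mid 0.23 138 203 [0.547 0.391 0.006]
rosette_mid 0.65 331 144 [ 0.739 -0.299  0.025]
scene {'fx': 381.75319877813666, 'fy': 381.75319877813666, 'cx': 255.67946777137982, 'cy': 192.6546365189275, 'position': array([1.22014681, 0.36856848, 0.70014581]), 'attitude': ar
[... 316 characters left out ...]
mallet_neck 0.78 207 143 [ 0.484 -0.258  0.07 ]
mallet_neck 0.64 177 128 [ 0.423 -0.435  0.032]
mallet_neck 0.26 141 200 [ 0.741 -0.282  0.024]
mallet_head 0.89 202 148 [ 0.515 -0.252  0.072]
mallet_head 0.74 186 130 [ 0.417 -0.4    0.033]
cradle_mid 0.7 210 140 [ 0.467 -0.26   0.071]
cradle_mid 0.3 263 195 [ 0.545 -0.024  0.022]
tenon_end 0.66 262 176 [ 0.54  -0.032  0.08 ]
tenon_seat 0.85 265 191 [ 0.539 -0.022  0.032]
gouge_mid 0.83 216 236 [ 0.734 -0.041  0.019]
wax_tin_mid 0.95 384 309 [0.718 0.365 0.032]
wax_tin_mid 0.69 200 148 [ 0.517 -0.258  0.071]
wax_tin_mid 0.4 334 263 [0.641 0.229 0.003]
wax_tin_mid 0.19 376 240 [0.521 0.287 0.006]
rosette_mid 0.92 139 197 [ 0.738 -0.292  0.027]
```

View pics/top.png

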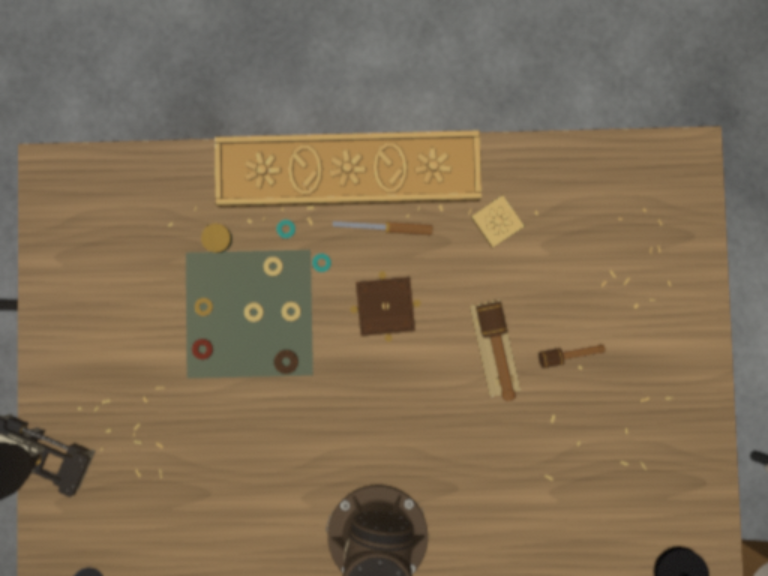

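View pics/scene.png

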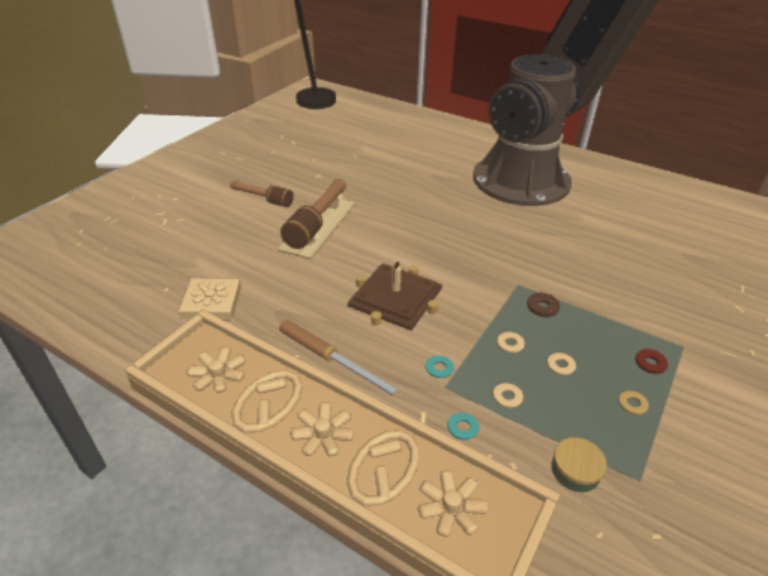

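Top view at 1.5×: the foot is at (286,361), cap at (202,349) and washer at (203,307). There are three pale spacers, at (273,266), (254,312) and (290,311). The turquoise look-alikes are at (286,228) and (321,262). The plinth is at (386,306). The large mallet lies in its cradle at (497,350), and the small look-alike at (570,355). I'll go with the pale rings and the cradled mallet.

```bash
cat >> h.py <<'E'
def goto(p,yaw=None,rows=None):
    """print travel/dr shares from the present pose to world p, tool down with yaw of tool (deg)"""
    st=r.get_state();A=R.from_euler('xyz',st['eef_rot'],degrees=True)
    t=A.inv().apply(np.array(p)-st['tcp_pos'])/0.5
    y=st['eef_rot'][2] if yaw is None else yaw
    B=R.from_euler('xyz',[180,0,y],degrees=True)
    d=(A.inv()*B).as_rotvec(degrees=True)/360
    print('travel',np.round(t,4).tolist(),'dr',np.round(d,4).tolist())
E
python3 - <<'E'
from h import *
s=r.get_state();print(np.round(s['tcp_pos'],4),np.round(s['eef_rot'],2),s['gripper_width'],s['contact_force'])
c=cap('wrist');print(np.round(c['hand_eye'],3),c['fx'])
goto([.47,.27,.40],-90);goto([.47,.27,.40],90);goto([.47,.27,.40],0)
# rings from top image
c=cap('top');W=cloud(c);hsv=cv2.cvtColor(c['pixels'],cv2.COLOR_RGB2HSV)
for nm in('foot','spacer1','washer','cap','mallet_neck','tenon_end'):
    for d in r.regions_of(nm,'top')[:5]:
        m=d['pixels'];print(nm,round(d['conf'],2),m.sum(),d['extent'],np.round(np.nanmedian(W[m],0),3),np.median(hsv[m],0))
E
```

```text
[0.2758 0.6161 0.2265] [180.    -0.   -24.11] 0.08766072945335221 [ 0.52326958 -0.67464979  0.32372364]
[[-0.001  0.957  0.288  0.078]
 [ 1.     0.001 -0.001 -0.001]
 [-0.001  0.288 -0.957 -0.158]
 [ 0.     0.     0.     1.   ]] 317.9484701387521
travel [0.6373, 0.4731, -0.3469] dr [-0.0, -0.0, 0.183]
travel [0.6373, 0.4731, -0.3469] dr [0.0, -0.0, -0.317]
travel [0.6373, 0.4731, -0.3469] dr [0.0, -0.0, -0.067]Traceback (most recent call last):
  File "<stdin>", line 8, in <module>
ValueError: it knows: cap_mid, cradle_mid, foot_mid, gouge_mid, mallet_head, mallet_neck, plinth, rosette_mid, spacer1_mid, spacer2_mid, spacer3_mid, spacer4_mid, tenon_end, tenon_seat, washer_mid, wax_tin_mid, w
```

```bash
python3 - <<'E'
from h import *
goto([.58,.28,.30],0)
E
```

```text
travel [0.8301, 0.365, -0.1469] dr [-0.0, 0.0, -0.067]
```

Call:
jog_arm:
  travel:
    - [0.83,0.365,-0.147]
    - [0.83,0.365,-0.147]
    - [0.83,0.365,-0.147]
    - [0.83,0.365,-0.147]
    - [0.83,0.365,-0.147]
    - [0.83,0.365,-0.147]
    - [0.83,0.365,-0.147]
    - [0.83,0.365,-0.147]
    - [0.83,0.365,-0.147]
    - [0.83,0.365,-0.147]
  dr:
    - [0,0,-0.067]
    - [0,0,-0.067]
    - [0,0,-0.067]
    - [0,0,-0.067]
    - [0,0,-0.067]
    - [0,0,-0.067]
    - [0,0,-0.067]
    - [0,0,-0.067]
    - [0,0,-0.067]
    - [0,0,-0.067]
  claw: [0.8,0.8,0.8,0.8,0.8,0.8,0.8,0.8,0.8,0.8]
  newtons: 15

```text
time_s: 2.75
tcp_pos: [0.5794, 0.2805, 0.2997]
eef_rot: [180.0, 0.0, 0.0]
contact_force: [-0.4, 0.1, 0.5]
gripper_width: 0.07
gripper_force: 0.0
```

```bash
cat >> h.py <<'E'
def rings(c,W,names=('foot_mid','spacer1_mid','washer_mid','cap_mid'),cam='wrist'):
    """circle fit of each ring's outline at the height of its top face"""
    top={'foot_mid':.010,'spacer1_mid':.006,'washer_mid':.005,'cap_mid':.009}
    hsv=cv2.cvtColor(c['pixels'],cv2.COLOR_RGB2HSV);o=c['T'][:3,3];out=[]
    for n in names:
        for d in r.regions_of(n,cam):
            m=d['pixels']
            if d['conf']<.2 or m.sum()<40: continue
            cs,_=cv2.findContours(m.astype(np.uint8),cv2.RETR_EXTERNAL,cv2.CHAIN_APPROX_NONE)
            k=max(cs,key=len)[:,0].astype(float)
            D=np.stack([(k[:,0]-c['cx'])/c['fx'],-(k[:,1]-c['cy'])/c['fy'],-np.ones(len(k))],-1)@c['T'][:3,:3].T
            p=(o+D*((top[n]*.6-o[2])/D[:,2])[:,None])[:,:2].astype(np.float32)
            (x,y),(a,b),_=cv2.fitEllipse(p)
            print(n,round(d['conf'],2),np.round(d['extent']).astype(int),'c',round(x,4),round(y,4),'dia mm',round(a*1e3,1),round(b*1e3,1),'z',np.round(np.nanpercentile(W[m][:,2],80),4),'hsv',np.median(hsv[m],0))
E
python3 - <<'E'
from h import *
s=r.get_state();print(s['time_s'],np.round(s['tcp_pos'],4),np.round(s['eef_rot'],2))
c=cap('wrist');save('w1.png',c['pixels'],1.5);W=cloud(c);rings(c,W)
for n in('plinth','tenon_end','wedge_top','tenon_seat'):
    for d in r.tip_of(n,'wrist')[:2]:
        u,v=np.round(d['at']).astype(int);print(n,d['conf'],u,v,np.round(W[v,u],4))
E
```

```text
2.75 [0.5794 0.2805 0.2997] [1.8e+02 3.0e-02 3.0e-02]
foot_mid 0.82 [284 243 324 266] c 0.4151 0.2096 dia mm 46.5 61.1 z 0.0111 hsv [ 12. 161.  99.]
spacer1_mid 0.79 [302 176 332 203] c 0.5275 0.1957 dia mm 44.1 44.3 z 0.0067 hsv [ 25. 109. 249.]
washer_mid 0.58 [159 162 190 190] c 0.5436 0.4045 dia mm 41.1 42.7 z 0.0056 hsv [ 21.5 185.  219. ]
cap_mid 0.68 [169 224 188 234] c 0.4644 0.4084 dia mm 9.6 30.7 z 0.0094 hsv [  5.  180.  124.5]
plinth 0.8 466 184 [ 0.537  -0.0139  0.0207]
plinth 0.48 473 185 [ 0.5363 -0.0223  0.0234]
tenon_end 0.89 503 196 [ 0.5368 -0.0258  0.0764]
tenon_end 0.47 316 189 [0.524  0.196  0.0015]
wedge_top 0.53 506 197 [ 0.5367 -0.0267  0.0803]
tenon_seat 0.83 476 185 [ 0.5382 -0.0218  0.0301]
```

View pics/w1.png

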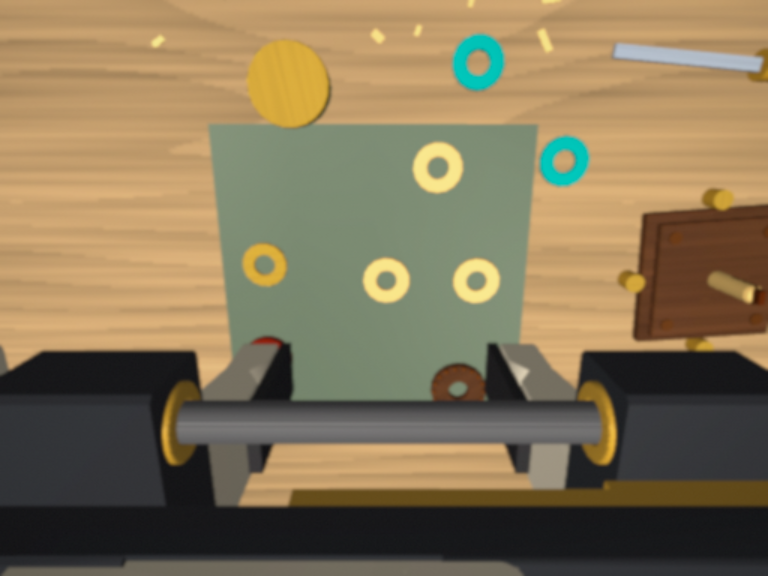

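```bash
cat >> h.py <<'E'
OD={'foot':.058,'spacer':.046,'washer':.044,'cap':.050}
TOP={'foot':.010,'spacer':.006,'washer':.005,'cap':.009}
def blobs(c,verbose=True):
    hsv=cv2.cvtColor(c['pixels'],cv2.COLOR_RGB2HSV);W=cloud(c);o=c['T'][:3,3]
    mat=(hsv[...,0]>45)&(hsv[...,0]<85)&(np.abs(W[...,2])<.004)
    hull=np.zeros(mat.shape,np.uint8);ys,xs=np.nonzero(cv2.morphologyEx(mat.astype(np.uint8),cv2.MORPH_OPEN,np.ones((5,5))))
    cv2.fillConvexPoly(hull,cv2.convexHull(np.stack([xs,ys],-1).astype(np.int32)),1)
    m=((hsv[...,0]<35)|(hsv[...,0]>165))&(hsv[...,1]>70)&(hull>0)&(W[...,2]<.03)
    n,L,S,_=cv2.connectedComponentsWithStats(m.astype(np.uint8))
    for i in range(1,n):
        if S[i,4]<150: continue
        k=max(cv2.findContours((L==i).astype(np.uint8),cv2.RETR_EXTERNAL,cv2.CHAIN_APPROX_NONE)[0],key=len)[:,0].astype(float)
        h=np.median(hsv[L==i],0);v=h[2]
        nm='cap' if h[0]<8 or h[0]>165 else 'foot' if v<140 else 'spacer' if h[1]<150 else 'washer'
        D=np.stack([(k[:,0]-c['cx'])/c['fx'],-(k[:,1]-c['cy'])/c['fy'],-np.ones(len(k))],-1)@c['T'][:3,:3].T
        p=(o+D*((TOP[nm]*.7-o[2])/D[:,2])[:,None])[:,:2].astype(np.float32)
        (x,y),(a,b),_=cv2.fitEllipse(p)
        print(nm,'px',S[i,:4],'c',round(x,4),round(y,4),'dia',round(a*1e3,1),round(b*1e3,1),'exp',OD[nm]*1e3,'ztop',round(float(np.nanpercentile(W[L==i][:,2],70)),4),h)
E
python3 - <<'E'
from h import *
c=cap('wrist');blobs(c)
goto([.48,.27,.20],0)
E
```

```text
spacer px [275  95  34  35] c 0.6366 0.2362 dia 46.0 46.2 exp 46.0 ztop 0.0061 [ 25. 111. 249.]
washer px [161 162  31  30] c 0.5442 0.4033 dia 44.2 44.5 exp 44.0 ztop 0.0052 [ 22.  183.5 216. ]
spacer px [241 172  33  31] c 0.5285 0.2838 dia 46.5 46.6 exp 46.0 ztop 0.0062 [ 24. 114. 248.]
spacer px [301 172  33  31] c 0.5282 0.1951 dia 46.4 46.9 exp 46.0 ztop 0.0062 [ 25. 109. 248.]
foot px [287 243  34  23] c 0.4209 0.2148 dia 30.8 55.0 exp 58.0 ztop 0.0107 [ 12. 162. 100.]
travel [-0.1997, 0.0203, 0.2002] dr [-0.0, -0.0, 0.0001]
```

Call:
jog_arm:
  travel:
    - [-0.2,0.02,0.2]
    - [-0.2,0.02,0.2]
    - [-0.2,0.02,0.2]
    - [-0.2,0.02,0.2]
    - [-0.2,0.02,0.2]
    - [-0.2,0.02,0.2]
    - [-0.2,0.02,0.2]
    - [-0.2,0.02,0.2]
    - [-0.2,0.02,0.2]
    - [-0.2,0.02,0.2]
  dr:
    - [0,0,0]
    - [0,0,0]
    - [0,0,0]
    - [0,0,0]
    - [0,0,0]
    - [0,0,0]
    - [0,0,0]
    - [0,0,0]
    - [0,0,0]
    - [0,0,0]
  claw: [0.8,0.8,0.8,0.8,0.8,0.8,0.8,0.8,0.8,0.8]

```text
time_s: 4.5
tcp_pos: [0.48, 0.2699, 0.2]
eef_rot: [180.0, 0.0, 0.0]
contact_force: [-0.5, 1.3, 0.1]
gripper_width: 0.0704
gripper_force: 0.0
```

```bash
python3 - <<'E'
from h import *
c=cap('wrist');blobs(c);save('w2.png',c['pixels'],1.5)
goto([.55,-.03,.26],0)
E
```

```text
spacer px [271   0  47  40] c 0.6331 0.2361 dia 37.0 48.3 exp 46.0 ztop 0.006 [ 25. 109. 249.]
washer px [116  88  42  43] c 0.5443 0.4031 dia 43.8 44.0 exp 44.0 ztop 0.005 [ 22. 182. 223.]
spacer px [226 102  43  44] c 0.5288 0.2838 dia 46.0 46.1 exp 46.0 ztop 0.0061 [ 25. 107. 251.]
spacer px [307 103  44  43] c 0.5283 0.195 dia 45.7 46.5 exp 46.0 ztop 0.0062 [ 25. 106. 251.]
cap px [120 178  45  42] c 0.444 0.4066 dia 49.3 51.1 exp 50.0 ztop 0.0092 [  5. 236. 151.]
foot px [288 203  48  43] c 0.4128 0.2103 dia 49.0 58.2 exp 58.0 ztop 0.0106 [ 12. 159. 105.]
travel [0.1399, 0.6, -0.1199] dr [0.0, 0.0, 0.0]
```

Call:
jog_arm:
  travel:
    - [0.04,0.6,-0.12]
    - [0.04,0.6,-0.12]
    - [0.04,0.6,-0.12]
    - [0.04,0.6,-0.12]
    - [0.04,0.6,-0.12]
    - [0.04,0.6,-0.12]
    - [0.04,0.6,-0.12]
    - [0.04,0.6,-0.12]
    - [0.04,0.6,-0.12]
    - [0.04,0.6,-0.12]
  dr:
    - [0,0,0]
    - [0,0,0]
    - [0,0,0]
    - [0,0,0]
    - [0,0,0]
    - [0,0,0]
    - [0,0,0]
    - [0,0,0]
    - [0,0,0]
    - [0,0,0]
  claw: [0.8,0.8,0.8,0.8,0.8,0.8,0.8,0.8,0.8,0.8]

```text
time_s: 5.8
tcp_pos: [0.5, -0.0293, 0.2599]
eef_rot: [180.0, 0.0, 0.1]
contact_force: [-0.3, -0.3, 0.1]
gripper_width: 0.0701
gripper_force: 0.0
```

```bash
python3 - <<'E'
from h import *
s=r.get_state();print(np.round(s['tcp_pos'],4))
c=cap('wrist');W=cloud(c);save('w3.png',c['pixels'][60:260,150:400],3)
hsv=cv2.cvtColor(c['pixels'],cv2.COLOR_RGB2HSV)
for n in('tenon_end','wedge_top','tenon_seat','plinth','mallet_neck','mallet_head'):
    for d in r.tip_of(n,'wrist')[:2]:
        u,v=np.round(d['at']).astype(int);print(n,round(d['conf'],2),d['at'],np.round(W[v,u],4),hsv[v,u])
m=(W[...,2]>.045)&(np.hypot(W[...,0]-.537,W[...,1]+.025)<.03)
P=W[m]
for a,b in((.045,.055),(.055,.065),(.065,.0705),(.0705,.0735),(.0735,.078),(.078,.084)):
    q=P[(P[:,2]>a)&(P[:,2]<b)];print(a,len(q),np.round(q.min(0),4) if len(q) else '',np.round(q.max(0),4) if len(q) else '',np.round(q.mean(0),4))
# plinth upper step edges
q=W[(W[...,2]>.018)&(W[...,2]<.026)&(np.abs(W[...,0]-.537)<.075)&(np.abs(W[...,1]+.025)<.075)]
print(len(q),cv2.minAreaRect(q[:,:2].astype(np.float32)))
E
```

```text
[ 0.5    -0.0293  0.2599]
wedge_top 0.49 [260.3, 135.3] [ 0.5387 -0.0295  0.0795] [ 11 211 115]
tenon_seat 0.7 [466.8, 164.7] [ 0.5048 -0.2598  0.0711] [ 11 162  99]
tenon_seat 0.64 [259.2, 131.7] [ 0.541  -0.0285  0.0718] [ 17 153 132]
plinth 0.75 [260.5, 131.4] [ 0.542  -0.0296  0.0715] [ 18 145 135]
mallet_neck 0.82 [464.2, 208.0] [ 0.4489 -0.2758  0.0567] [ 15 166 178]
mallet_head 0.82 [465.3, 165.4] [ 0.5047 -0.2578  0.0707] [ 11 159 101]
0.045 12 [ 0.5375 -0.0365  0.0453] [ 0.5431 -0.0217  0.0538] [ 0.5408 -0.0291  0.0497]
0.055 11 [ 0.5399 -0.0351  0.0559] [ 0.543  -0.023   0.0633] [ 0.5417 -0.0293  0.0601]
0.065 44 [ 0.5278 -0.0361  0.0657] [ 0.5427 -0.0219  0.0704] [ 0.5365 -0.0288  0.0691]
0.0705 72 [ 0.5272 -0.0361  0.0707] [ 0.543  -0.022   0.0732] [ 0.5356 -0.0292  0.0718]
0.0735 3 [ 0.5305 -0.0296  0.0737] [ 0.5412 -0.0263  0.0779] [ 0.5375 -0.0274  0.0752]
0.078 55 [ 0.5291 -0.0317  0.0782] [ 0.541  -0.0264  0.0819] [ 0.535  -0.0291  0.08  ]
8217 ((0.5377098917961121, -0.0266377255320549), (0.14600548148155212, 0.1449226438999176), 74.70182037353516)
```

View pics/w3.png

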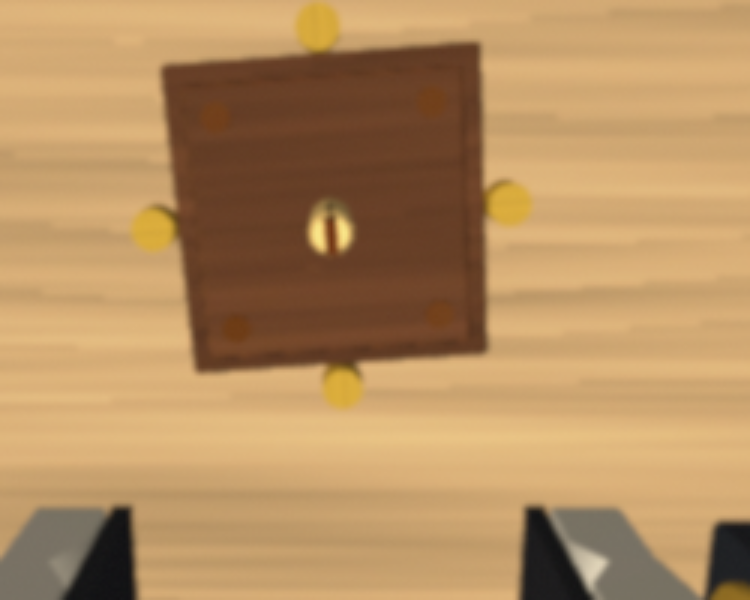

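The picture shows the tenon end with the wedge standing in it at crop pixel (332,232), a pale disc around a dark bar. It measures (0.535, -0.029) with the wedge top at z 0.080, which matches the description.

Call:
jog_arm:
  travel:
    - [-0.16,-0.48,0.12]
    - [-0.16,-0.48,0.12]
    - [-0.16,-0.48,0.12]
    - [-0.16,-0.48,0.12]
    - [-0.16,-0.48,0.12]
    - [-0.16,-0.48,0.12]
    - [-0.16,-0.48,0.12]
    - [-0.16,-0.48,0.12]
    - [-0.16,-0.48,0.12]
    - [-0.16,-0.48,0.12]
  dr:
    - [0,0,0]
    - [0,0,0]
    - [0,0,0]
    - [0,0,0]
    - [0,0,0]
    - [0,0,0]
    - [0,0,0]
    - [0,0,0]
    - [0,0,0]
    - [0,0,0]
  claw: [0.9,0.9,0.9,0.9,0.9,0.9,0.9,0.9,0.9,0.9]

```text
time_s: 7.4
tcp_pos: [0.4202, 0.2095, 0.2002]
eef_rot: [-180.0, -0.0, -0.0]
contact_force: [-0.0, 0.1, -0.3]
gripper_width: 0.0789
gripper_force: 0.0
```

```bash
python3 - <<'E'
from h import *
c=cap('wrist');blobs(c)
goto([.4155,.2103,.05],0);goto([.4155,.2103,.002],0)
E
```

```text
washer px [49 26 45 47] c 0.5443 0.403 dia 43.7 44.4 exp 44.0 ztop 0.005 [ 21. 184. 205.]
spacer px [166  41  45  49] c 0.5288 0.2838 dia 45.8 45.9 exp 46.0 ztop 0.0061 [ 25. 111. 246.]
spacer px [252  42  45  48] c 0.5283 0.1948 dia 45.9 45.9 exp 46.0 ztop 0.0061 [ 24. 113. 246.]
cap px [ 59 125  48  45] c 0.4441 0.4064 dia 49.1 51.7 exp 50.0 ztop 0.0091 [  4. 216. 152.]
foot px [236 153  51  49] c 0.4094 0.2083 dia 56.3 57.0 exp 58.0 ztop 0.0105 [ 12. 161.  99.]
travel [-0.0093, -0.0013, 0.3003] dr [-0.0, -0.0, -0.0001]
travel [-0.0093, -0.0013, 0.3963] dr [-0.0, -0.0, -0.0001]
```

Call:
jog_arm:
  travel:
    - [-0.0216,0.0024,0.1]
    - [-0.0216,0.0024,0.22]
    - [-0.0216,0.0024,0.32]
    - [-0.0216,0.0024,0.37]
    - [-0.0216,0.0024,0.394]
    - [-0.0216,0.0024,0.394]
    - [-0.0216,0.0024,0.394]
    - [-0.0216,0.0024,0.394]
    - [-0.0216,0.0024,0.394]
    - [-0.0216,0.0024,0.394]
  dr:
    - [0,0,0]
    - [0,0,0]
    - [0,0,0]
    - [0,0,0]
    - [0,0,0]
    - [0,0,0]
    - [0,0,0]
    - [0,0,0]
    - [0,0,0]
    - [0,0,0]
  claw: [0.9,0.9,0.9,0.9,0.9,0.9,0.4,0.4,0.4,0.4]
  newtons: 25

```text
time_s: 8.7
tcp_pos: [0.4096, 0.2091, 0.0039]
eef_rot: [-179.9, -0.1, 0.0]
contact_force: [-2.3, -0.6, 7.6]
gripper_width: 0.0571
gripper_force: 25.0
```

Call:
jog_arm:
  travel:
    - [0,0,-0.1]
    - [0,0,-0.2]
    - [0.04,0.08,-0.24]
    - [0.09,0.18,-0.24]
    - [0.14,0.28,-0.24]
    - [0.2,0.38,-0.24]
    - [0.24,0.45,-0.24]
    - [0.252,0.476,-0.24]
    - [0.252,0.476,-0.24]
    - [0.252,0.476,-0.24]
  dr:
    - [0,0,0]
    - [0,0,0]
    - [0,0,0]
    - [0,0,0]
    - [0,0,0]
    - [0,0,0]
    - [0,0,0]
    - [0,0,0]
    - [0,0,0]
    - [0,0,0]
  claw: [0.4,0.4,0.4,0.4,0.4,0.4,0.4,0.4,0.4,0.4]

```text
time_s: 9.95
tcp_pos: [0.5348, -0.0285, 0.1231]
eef_rot: [-180.0, 0.0, 0.0]
contact_force: [-0.2, -0.5, 0.6]
gripper_width: 0.0573
gripper_force: 25.0
```

```bash
python3 - <<'E'
from h import *
c=cap('wrist');save('w4.png',c['pixels'],1.5);W=cloud(c)
goto([.5352,-.0291,.085],0);goto([.5352,-.0291,.028],0)
print([ (d['at'],d['conf']) for d in r.tip_of('foot_mid','wrist')])
E
```

```text
travel [0.0008, 0.0014, 0.0764] dr [-0.0, -0.0, 0.0002]
travel [0.0008, 0.0015, 0.1904] dr [-0.0, -0.0, 0.0002]
[([257.9, 247.3], 0.65)]
```

View pics/w4.png

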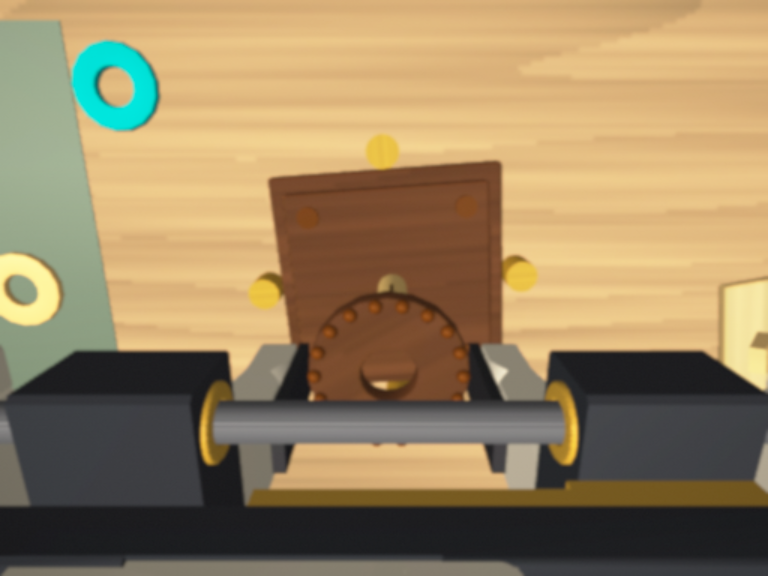

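Picture w4 shows the foot ring held level, beads up, with its hole at (388,375). The tenon is behind it at (392,287).

```bash
cat >> h.py <<'E'
def ray(c,uv,z):
    d=c['T'][:3,:3]@np.array([(uv[0]-c['cx'])/c['fx'],-(uv[1]-c['cy'])/c['fy'],-1]);o=c['T'][:3,3]
    return o+d*(z-o[2])/d[2]
def held(c,od,h,up,z0):
    """centre of a ring held at the tips: front arc of its top face, fixed radius fit. z0: ring bottom"""
    from scipy.optimize import least_squares
    W=cloud(c);t=r.get_state()['tcp_pos'];zt=z0+h
    m=(np.abs(W[...,2]-zt)<.004+up)&(np.hypot(W[...,0]-t[0],W[...,1]-t[1])<od/2+.006)
    m=cv2.morphologyEx(m.astype(np.uint8),cv2.MORPH_OPEN,np.ones((3,3)))
    k=max(cv2.findContours(m,cv2.RETR_EXTERNAL,cv2.CHAIN_APPROX_NONE)[0],key=len)[:,0]
    p=np.array([ray(c,q,zt)[:2] for q in k])-t[:2]
    p=p[(p[:,0]>0.006)&(np.abs(p[:,1])<od*.4)]
    s=least_squares(lambda q:np.hypot(p[:,0]-q[0],p[:,1]-q[1])-od/2-.0003,[0,0],loss='soft_l1',f_scale=.0005)
    print('held ring centre minus tcp',np.round(s.x,4),'rms',np.round(np.std(s.fun),5),len(p))
E
python3 - <<'E'
from h import *
c=cap('wrist');t=r.get_state()['tcp_pos'];held(c,.058,.010,.002,t[2]-.0035)
E
```

```text
held ring centre minus tcp [0.0009 0.0013] rms 0.00047 103
```

Call:
jog_arm:
  travel:
    - [-0.001,0.003,0.02]
    - [-0.001,0.003,0.04]
    - [-0.001,0.003,0.06]
    - [-0.001,0.003,0.07]
    - [-0.001,0.003,0.08]
    - [-0.001,0.003,0.09]
    - [-0.001,0.003,0.1]
    - [-0.001,0.003,0.11]
    - [-0.001,0.003,0.11]
    - [-0.001,0.003,0.11]
  dr:
    - [0,0,0]
    - [0,0,0]
    - [0,0,0]
    - [0,0,0]
    - [0,0,0]
    - [0,0,0]
    - [0,0,0]
    - [0,0,0]
    - [0,0,0]
    - [0,0,0]
  claw: [0.4,0.4,0.4,0.4,0.4,0.4,0.4,0.4,0.4,0.4]

```text
time_s: 11.35
tcp_pos: [0.5349, -0.0307, 0.0682]
eef_rot: [180.0, -0.0, 0.0]
contact_force: [0.4, -0.8, 0.6]
gripper_width: 0.0572
gripper_force: 25.0
```

```bash
python3 - <<'E'
from h import *
c=cap('wrist');s=r.get_state();t=s['tcp_pos'];print(np.round(t,4),np.round(s['contact_force'],1));held(c,.058,.010,.002,t[2]-.0035)
save('w5.png',c['pixels'],1.5)
E
```

```text
[ 0.5349 -0.0307  0.0682] [-1.  -1.1 -0.3]
held ring centre minus tcp [0.0005 0.0014] rms 0.00903 147
```

View pics/w5.png

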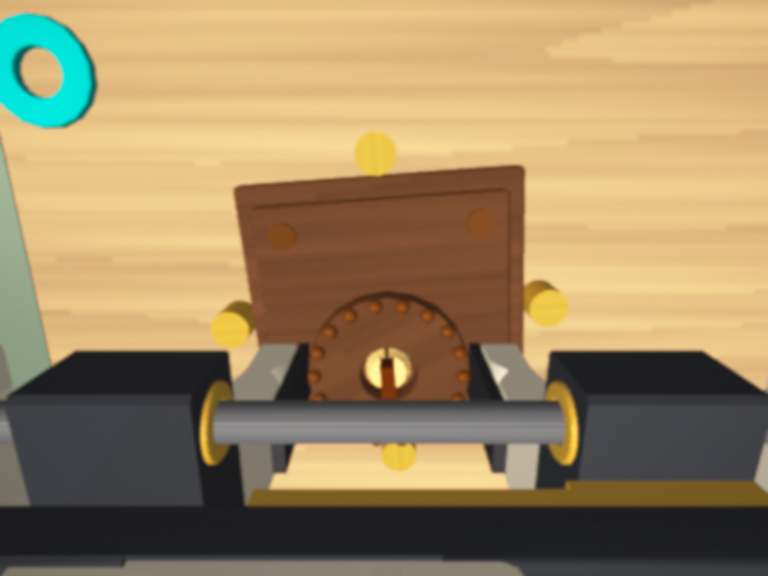

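The tenon shows inside the ring's hole at (388,368), so the foot is threaded. I'll lower it and let go.

Call:
jog_arm:
  travel:
    - [0,0,0.02]
    - [0,0,0.04]
    - [0,0,0.06]
    - [0,0,0.075]
    - [0,0,0.082]
    - [0,0,0.082]
    - [0,0,0.082]
    - [0,0,0.082]
    - [0,0,0.082]
    - [0,0,0.082]
  dr:
    - [0,0,0]
    - [0,0,0]
    - [0,0,0]
    - [0,0,0]
    - [0,0,0]
    - [0,0,0]
    - [0,0,0]
    - [0,0,0]
    - [0,0,0]
    - [0,0,0]
  claw: [0.4,0.4,0.4,0.4,0.4,0.4,0.8,0.8,0.8,0.8]

```text
time_s: 12.65
tcp_pos: [0.5348, -0.0307, 0.0272]
eef_rot: [-180.0, -0.0, 0.0]
contact_force: [-1.0, 0.1, 0.3]
gripper_width: 0.0701
gripper_force: 0.0
```

Call:
jog_arm:
  travel:
    - [0,0,-0.05]
    - [0,0,-0.12]
    - [0,0,-0.2]
    - [0,0,-0.3]
    - [-0.03,-0.1,-0.35]
    - [-0.06,-0.2,-0.35]
    - [-0.1,-0.3,-0.35]
    - [-0.14,-0.4,-0.35]
    - [-0.14,-0.46,-0.35]
    - [-0.14,-0.46,-0.35]
  dr:
    - [0,0,0]
    - [0,0,0]
    - [0,0,0]
    - [0,0,0]
    - [0,0,0]
    - [0,0,0]
    - [0,0,0]
    - [0,0,0]
    - [0,0,0]
    - [0,0,0]
  claw: [0.75,0.75,0.75,0.75,0.75,0.75,0.75,0.75,0.75,0.75]

```text
time_s: 13.9
tcp_pos: [0.4644, 0.2012, 0.2021]
eef_rot: [-180.0, -0.0, 0.2]
contact_force: [-0.0, -0.3, -0.4]
gripper_width: 0.0658
gripper_force: 0.0
```

```bash
python3 - <<'E'
from h import *
c=cap('wrist');blobs(c);W=cloud(c);s=r.get_state();print(s['tcp_pos'])
for d in r.regions_of('foot_mid','wrist')[:2]: print(d['conf'],d['extent'],np.round(np.nanpercentile(W[d['pixels']],[10,50,90],axis=0),4))
goto([.5277,.1937,.004],0)
E
```

```text
spacer px [202   0  47  23] c 0.6253 0.2358 dia 21.6 46.3 exp 46.0 ztop 0.006 [ 25. 108. 248.]
washer px [51 72 43 44] c 0.5444 0.4027 dia 43.5 44.4 exp 44.0 ztop 0.005 [ 21. 183. 219.]
spacer px [163  87  43  45] c 0.5288 0.2835 dia 45.8 46.0 exp 46.0 ztop 0.0061 [ 25. 106. 250.]
spacer px [245  88  43  44] c 0.5282 0.1946 dia 45.9 46.0 exp 46.0 ztop 0.0061 [ 25. 108. 250.]
cap px [ 60 163  46  43] c 0.4441 0.406 dia 49.1 52.0 exp 50.0 ztop 0.0091 [  5. 227. 153.]
[0.46436217 0.20009489 0.20197285]
0.63 [455.7, 75.1, 512.0, 134.2] [[ 0.5132 -0.0413  0.0293]
 [ 0.5353 -0.0207  0.0319]
 [ 0.5563 -0.0039  0.0334]]
travel [0.1267, 0.0113, 0.3958] dr [0.0, 0.0001, 0.0002]
```

Call:
jog_arm:
  travel:
    - [0.08,0.013,0.08]
    - [0.127,0.013,0.18]
    - [0.127,0.013,0.28]
    - [0.127,0.013,0.36]
    - [0.127,0.013,0.397]
    - [0.127,0.013,0.397]
    - [0.127,0.013,0.397]
    - [0.127,0.013,0.397]
    - [0.127,0.013,0.397]
    - [0.127,0.013,0.397]
  dr:
    - [0,0,0]
    - [0,0,0]
    - [0,0,0]
    - [0,0,0]
    - [0,0,0]
    - [0,0,0]
    - [0,0,0]
    - [0,0,0]
    - [0,0,0]
    - [0,0,0]
  claw: [0.75,0.75,0.75,0.75,0.75,0.75,0.3,0.3,0.3,0.3]

```text
time_s: 15.25
tcp_pos: [0.5284, 0.1928, 0.004]
eef_rot: [-180.0, -0.0, 0.0]
contact_force: [-0.2, 1.2, 1.1]
gripper_width: 0.0444
gripper_force: 2.4
```

Call:
jog_arm:
  travel:
    - [0,0,-0.06]
    - [0,0,-0.15]
    - [0,0.08,-0.23]
    - [0.01,0.18,-0.23]
    - [0.01,0.28,-0.23]
    - [0.014,0.38,-0.23]
    - [0.014,0.43,-0.23]
    - [0.014,0.448,-0.23]
    - [0.014,0.448,-0.23]
    - [0.014,0.448,-0.23]
  dr:
    - [0,0,0]
    - [0,0,0]
    - [0,0,0]
    - [0,0,0]
    - [0,0,0]
    - [0,0,0]
    - [0,0,0]
    - [0,0,0]
    - [0,0,0]
    - [0,0,0]
  claw: [0.3,0.3,0.3,0.3,0.3,0.3,0.3,0.3,0.3,0.3]

```text
time_s: 16.5
tcp_pos: [0.5354, -0.0304, 0.1186]
eef_rot: [-180.0, -0.0, 0.1]
contact_force: [0.1, 0.4, -0.3]
gripper_width: 0.0432
gripper_force: 25.0
```

```bash
python3 - <<'E'
from h import *
s=r.get_state();t=s['tcp_pos'];print(np.round(t,4));c=cap('wrist');held(c,.046,.006,.0,t[2]-.0035)
E
```

```text
[ 0.5354 -0.0304  0.1186]
held ring centre minus tcp [0.0005 0.0012] rms 0.00032 80
```

```bash
python3 - <<'E'
from h import *
s=r.get_state();t=s['tcp_pos'];c=cap('wrist');W=cloud(c);save('w6.png',c['pixels'][200:340,180:340],4)
d=np.hypot(W[...,0]-t[0]-.0005,W[...,1]-t[1]-.0012);m=(d>.011)&(d<.0225)&(W[...,0]>t[0]+.002)&(np.abs(W[...,2]-t[2])<.012)
q=W[m]-t;A=np.c_[q[:,:2],np.ones(len(q))];k=np.linalg.lstsq(A,q[:,2],rcond=None)[0];print(len(q),'plane slopes,z',np.round(k,4))
E
```

```text
2018 plane slopes,z [-0.0685 -0.0007  0.0026]
```

View pics/w6.png

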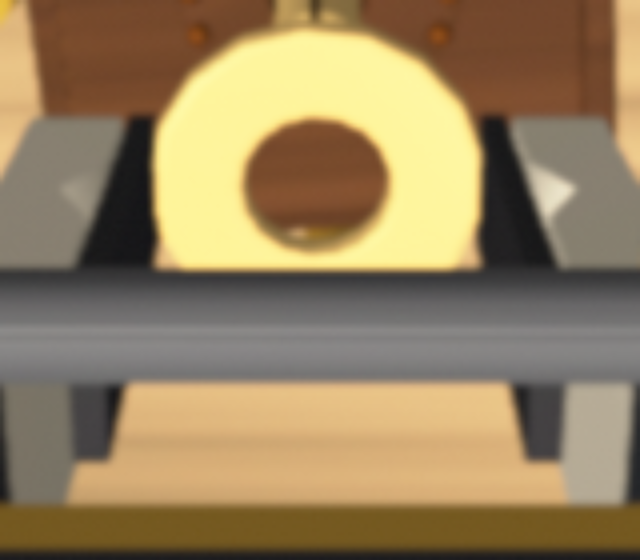

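Picture w6 shows the spacer held, its hole at crop (315,185), drooping about 4° at the front.

Call:
jog_arm:
  travel:
    - [-0.0014,0,0.03]
    - [-0.0014,0,0.05]
    - [-0.0014,0,0.065]
    - [-0.0014,0,0.08]
    - [-0.0014,0,0.095]
    - [-0.0014,0,0.11]
    - [-0.0014,0,0.13]
    - [-0.0014,0,0.15]
    - [-0.0014,0,0.16]
    - [-0.0014,0,0.16]
  dr:
    - [0,0,0]
    - [0,0,0]
    - [0,0,0]
    - [0,0,0]
    - [0,0,0]
    - [0,0,0]
    - [0,0,0]
    - [0,0,0]
    - [0,0,0]
    - [0,0,0]
  claw: [0.3,0.3,0.3,0.3,0.3,0.3,0.3,0.3,0.3,0.3]

```text
time_s: 17.85
tcp_pos: [0.5343, -0.0313, 0.0381]
eef_rot: [180.0, 0.1, 0.0]
contact_force: [0.7, 0.3, 0.6]
gripper_width: 0.043
gripper_force: 25.0
```

Call:
jog_arm:
  travel:
    - [0,0,0]
    - [0,0,0]
    - [0,0,0]
    - [0,0,-0.05]
    - [0,0,-0.15]
    - [0,0,-0.25]
    - [-0.04,-0.1,-0.32]
    - [-0.08,-0.2,-0.32]
    - [-0.12,-0.3,-0.32]
    - [-0.14,-0.4,-0.32]
  dr:
    - [0,0,0]
    - [0,0,0]
    - [0,0,0]
    - [0,0,0]
    - [0,0,0]
    - [0,0,0]
    - [0,0,0]
    - [0,0,0]
    - [0,0,0]
    - [0,0,0]
  claw: [0.7,0.7,0.7,0.7,0.7,0.7,0.7,0.7,0.7,0.7]

```text
time_s: 19.1
tcp_pos: [0.4634, 0.1701, 0.1993]
eef_rot: [-179.9, -0.1, 0.0]
contact_force: [1.3, -0.1, 0.7]
gripper_width: 0.0615
gripper_force: 0.0
```

```bash
python3 - <<'E'
from h import *
c=cap('wrist');blobs(c);W=cloud(c);s=r.get_state();print(s['tcp_pos'])
d=np.hypot(W[...,0]-.5352,W[...,1]+.0291);m=(d>.012)&(d<.021)&(W[...,2]>.02);print(m.sum(),np.round(np.nanpercentile(W[m][:,2],[5,50,95]),4))
goto([.5281,.2824,.0035],0)
E
```

```text
spacer px [165   0  50  22] c 0.624 0.2399 dia 20.1 51.1 exp 46.0 ztop 0.0059 [ 25.  105.  245.5]
washer px [15 72 46 44] c 0.5436 0.4065 dia 43.4 47.6 exp 44.0 ztop 0.0049 [ 22. 169. 210.]
spacer px [129  87  46  45] c 0.5281 0.287 dia 46.0 49.5 exp 46.0 ztop 0.006 [ 26. 100. 247.]
cap px [ 27 164  48  43] c 0.4432 0.4102 dia 49.2 53.7 exp 50.0 ztop 0.009 [  5. 217. 154.]
[0.46366443 0.17449646 0.19930479]
860 [0.0366 0.0379 0.0391]
travel [0.1285, -0.2147, 0.3924] dr [-0.0004, -0.0003, 0.0003]
```

Call:
jog_arm:
  travel:
    - [0.06,-0.1,0]
    - [0.12,-0.2,0]
    - [0.127,-0.225,0]
    - [0.127,-0.225,0.1]
    - [0.127,-0.225,0.2]
    - [0.127,-0.225,0.3]
    - [0.127,-0.225,0.35]
    - [0.127,-0.225,0.37]
    - [0.127,-0.225,0.37]
    - [0.127,-0.225,0.37]
  dr:
    - [0,0,0]
    - [0,0,0]
    - [0,0,0]
    - [0,0,0]
    - [0,0,0]
    - [0,0,0]
    - [0,0,0]
    - [0,0,0]
    - [0,0,0]
    - [0,0,0]
  claw: [0.75,0.75,0.75,0.75,0.75,0.75,0.75,0.75,0.75,0.75]

```text
time_s: 20.4
tcp_pos: [0.5287, 0.2819, 0.015]
eef_rot: [-179.9, -0.1, 0.0]
contact_force: [0.2, 0.4, 0.6]
gripper_width: 0.0656
gripper_force: 0.0
```

```bash
python3 - <<'E'
from h import *
c=cap('wrist');s=r.get_state();print(s['tcp_pos']);t=s['tcp_pos'];held(c,.046,.006,0,0)
goto([.5281,.2824,.0035],0)
E
```

```text
[0.52872931 0.28190347 0.01504439]
held ring centre minus tcp [0.0003 0.0024] rms 0.00031 74
travel [-0.0013, -0.001, 0.0231] dr [-0.0003, -0.0003, 0.0001]
```

Call:
jog_arm:
  travel:
    - [0,0,0.01]
    - [0,0,0.023]
    - [0,0,0.023]
    - [0,0,0.023]
    - [0,0,0.023]
    - [0,0,0.023]
    - [0,0,0.023]
    - [0,0,-0.05]
    - [0,0,-0.12]
    - [0,0,-0.2]
  dr:
    - [0,0,0]
    - [0,0,0]
    - [0,0,0]
    - [0,0,0]
    - [0,0,0]
    - [0,0,0]
    - [0,0,0]
    - [0,0,0]
    - [0,0,0]
    - [0,0,0]
  claw: [0.75,0.75,0.3,0.3,0.3,0.3,0.3,0.3,0.3,0.3]

```text
time_s: 21.7
tcp_pos: [0.5276, 0.281, 0.1143]
eef_rot: [180.0, 0.0, 0.0]
contact_force: [0.0, 0.6, 0.4]
gripper_width: 0.0441
gripper_force: 25.0
```

Call:
jog_arm:
  travel:
    - [0,0.1,-0.01]
    - [0,0.2,-0.01]
    - [0,0.3,-0.01]
    - [0,0.4,-0.01]
    - [0,0.5,-0.01]
    - [0.012,0.58,-0.01]
    - [0.012,0.615,-0.01]
    - [0.012,0.625,-0.01]
    - [0.012,0.625,-0.01]
    - [0.012,0.625,-0.01]
  dr:
    - [0,0,0]
    - [0,0,0]
    - [0,0,0]
    - [0,0,0]
    - [0,0,0]
    - [0,0,0]
    - [0,0,0]
    - [0,0,0]
    - [0,0,0]
    - [0,0,0]
  claw: [0.3,0.3,0.3,0.3,0.3,0.3,0.3,0.3,0.3,0.3]

```text
time_s: 22.95
tcp_pos: [0.5341, -0.0303, 0.1186]
eef_rot: [-180.0, -0.0, 0.1]
contact_force: [-0.3, 0.1, -0.1]
gripper_width: 0.0438
gripper_force: 25.0
```

```bash
python3 - <<'E'
from h import *
s=r.get_state();t=s['tcp_pos'];print(np.round(t,4),s['gripper_width']);c=cap('wrist');held(c,.046,.006,.0,t[2]-.0035)
print(r.get_state()['tcp_pos'])
E
```

```text
[ 0.5341 -0.0303  0.1186] 0.04384173342053774
held ring centre minus tcp [0.0011 0.0014] rms 0.00035 75
[ 0.53413152 -0.0303261   0.11858757]
```

Call:
jog_arm:
  travel:
    - [0,0,0.03]
    - [0,0,0.05]
    - [0,0,0.065]
    - [0,0,0.08]
    - [0,0,0.095]
    - [0,0,0.11]
    - [0,0,0.125]
    - [0,0,0.14]
    - [0,0,0.15]
    - [0,0,0.15]
  dr:
    - [0,0,0]
    - [0,0,0]
    - [0,0,0]
    - [0,0,0]
    - [0,0,0]
    - [0,0,0]
    - [0,0,0]
    - [0,0,0]
    - [0,0,0]
    - [0,0,0]
  claw: [0.3,0.3,0.3,0.3,0.3,0.3,0.3,0.3,0.3,0.3]

```text
time_s: 24.25
tcp_pos: [0.5338, -0.0313, 0.0431]
eef_rot: [180.0, 0.0, 0.0]
contact_force: [-1.4, -0.9, -0.1]
gripper_width: 0.044
gripper_force: 25.0
```

Call:
jog_arm:
  travel:
    - [0,0,0]
    - [0,0,0]
    - [0,0,0]
    - [0,0,-0.06]
    - [0,0,-0.15]
    - [0,0,-0.25]
    - [0.03,-0.08,-0.3]
    - [0.06,-0.18,-0.3]
    - [0.07,-0.28,-0.3]
    - [0.07,-0.38,-0.3]
  dr:
    - [0,0,0]
    - [0,0,0]
    - [0,0,0]
    - [0,0,0]
    - [0,0,0]
    - [0,0,0]
    - [0,0,0]
    - [0,0,0]
    - [0,0,0]
    - [0,0,0]
  claw: [0.75,0.75,0.75,0.75,0.75,0.75,0.75,0.75,0.75,0.75]

```text
time_s: 25.5
tcp_pos: [0.5691, 0.1603, 0.1937]
eef_rot: [-180.0, -0.0, -0.0]
contact_force: [0.9, 0.1, 0.6]
gripper_width: 0.0656
gripper_force: 0.0
```

Call:
jog_arm:
  travel:
    - [0.0,-0.1,0]
    - [0.06,-0.16,0.05]
    - [0.12,-0.156,0.1]
    - [0.134,-0.156,0.1]
    - [0.134,-0.156,0.1]
    - [0.134,-0.156,0.1]
    - [0.134,-0.156,0.1]
    - [0.134,-0.156,0.1]
    - [0.134,-0.156,0.1]
    - [0.134,-0.156,0.1]
  dr:
    - [0,0,0]
    - [0,0,0]
    - [0,0,0]
    - [0,0,0]
    - [0,0,0]
    - [0,0,0]
    - [0,0,0]
    - [0,0,0]
    - [0,0,0]
    - [0,0,0]
  claw: [0.75,0.75,0.75,0.75,0.75,0.75,0.75,0.75,0.75,0.75]

```text
time_s: 26.75
tcp_pos: [0.6359, 0.2368, 0.1437]
eef_rot: [-180.0, -0.0, 0.0]
contact_force: [-0.0, -0.6, 0.1]
gripper_width: 0.0655
gripper_force: 0.0
```

```bash
python3 - <<'E'
from h import *
c=cap('wrist');s=r.get_state();t=s['tcp_pos'];print(np.round(t,4));held(c,.046,.006,0,0);blobs(c);W=cloud(c)
d=np.hypot(W[...,0]-.5352,W[...,1]+.0291);m=(d>.012)&(d<.021)&(W[...,2]>.02);print(m.sum(),np.round(np.nanpercentile(W[m][:,2],[5,50,95]),4) if m.any() else '')
E
```

```text
[0.636  0.2368 0.1436]
held ring centre minus tcp [ 0.0001 -0.0001] rms 0.00065 44
washer px [ 87 141  47   8] c 0.6712 0.3768 dia 7.0 43.8 exp 44.0 ztop 0.029 [ 21. 182. 215.]
spacer px [237 156  48  47] c 0.6369 0.2362 dia 45.9 46.2 exp 46.0 ztop 0.0062 [ 25. 111. 250.]
0
```

Call:
jog_arm:
  travel:
    - [0.001,0.004,0.1]
    - [0.001,0.004,0.2]
    - [0.001,0.004,0.26]
    - [0.001,0.004,0.28]
    - [0.001,0.004,0.28]
    - [0.001,0.004,0.28]
    - [0.001,0.004,0.28]
    - [0.001,0.004,0.28]
    - [0.001,0.004,0.28]
    - [0.001,0.004,0.22]
  dr:
    - [0,0,0]
    - [0,0,0]
    - [0,0,0]
    - [0,0,0]
    - [0,0,0]
    - [0,0,0]
    - [0,0,0]
    - [0,0,0]
    - [0,0,0]
    - [0,0,0]
  claw: [0.75,0.75,0.75,0.75,0.75,0.3,0.3,0.3,0.3,0.3]

```text
time_s: 28.05
tcp_pos: [0.6356, 0.2337, 0.033]
eef_rot: [179.9, 0.1, -0.0]
contact_force: [0.7, 0.4, -0.9]
gripper_width: 0.028
gripper_force: 0.0
```

Call:
jog_arm:
  travel:
    - [0,0,-0.08]
    - [0,0.02,-0.17]
    - [-0.05,0.12,-0.17]
    - [-0.1,0.22,-0.17]
    - [-0.15,0.32,-0.17]
    - [-0.19,0.42,-0.17]
    - [-0.204,0.5,-0.17]
    - [-0.204,0.53,-0.17]
    - [-0.204,0.53,-0.17]
    - [-0.204,0.53,-0.17]
  dr:
    - [0,0,0]
    - [0,0,0]
    - [0,0,0]
    - [0,0,0]
    - [0,0,0]
    - [0,0,0]
    - [0,0,0]
    - [0,0,0]
    - [0,0,0]
    - [0,0,0]
  claw: [0.3,0.3,0.3,0.3,0.3,0.3,0.3,0.3,0.3,0.3]

```text
time_s: 29.3
tcp_pos: [0.535, -0.0296, 0.1187]
eef_rot: [-180.0, -0.0, 0.0]
contact_force: [0.1, 0.0, -0.3]
gripper_width: 0.0263
gripper_force: 0.0
```

```bash
python3 - <<'E'
from h import *
s=r.get_state();t=s['tcp_pos'];print(np.round(t,4),s['gripper_width']);c=cap('wrist');held(c,.046,.006,.0,t[2]-.0035)
print(r.get_state()['tcp_pos'])
E
```

```text
[ 0.535  -0.0296  0.1187] 0.026330708832500414
held ring centre minus tcp [-0.0128 -0.0088] rms 0.00094 21
[ 0.53495519 -0.02940547  0.11857652]
```

The grip missed the third spacer, so I'll go back for it.

Call:
jog_arm:
  travel:
    - [0.03,-0.1,-0.05]
    - [0.07,-0.2,-0.05]
    - [0.11,-0.3,-0.05]
    - [0.15,-0.4,-0.05]
    - [0.19,-0.5,-0.05]
    - [0.204,-0.53,-0.05]
    - [0.204,-0.53,-0.05]
    - [0.204,-0.53,-0.05]
    - [0.204,-0.53,-0.05]
    - [0.204,-0.53,-0.05]
  dr:
    - [0,0,0]
    - [0,0,0]
    - [0,0,0]
    - [0,0,0]
    - [0,0,0]
    - [0,0,0]
    - [0,0,0]
    - [0,0,0]
    - [0,0,0]
    - [0,0,0]
  claw: [0.75,0.75,0.75,0.75,0.75,0.75,0.75,0.75,0.75,0.75]

```text
time_s: 30.6
tcp_pos: [0.6365, 0.234, 0.1441]
eef_rot: [-180.0, -0.0, -0.0]
contact_force: [-0.3, 0.1, 0.3]
gripper_width: 0.0658
gripper_force: 0.0
```

```bash
python3 - <<'E'
from h import *
s=r.get_state();t=s['tcp_pos'];print(np.round(t,4));c=cap('wrist');blobs(c);save('w7.png',c['pixels'],1.2)
E
```

```text
[0.6365 0.234  0.1441]
washer px [ 84 141  48   9] c 0.6716 0.3767 dia 7.5 44.4 exp 44.0 ztop 0.029 [ 21. 182. 215.]
spacer px [228 161  49  47] c 0.6323 0.2417 dia 45.9 46.3 exp 46.0 ztop 0.0062 [ 25. 111. 250.]
```

Call:
jog_arm:
  travel:
    - [-0.0094,-0.011,0.1]
    - [-0.0094,-0.011,0.2]
    - [-0.0094,-0.011,0.26]
    - [-0.0094,-0.011,0.283]
    - [-0.0094,-0.011,0.283]
    - [-0.0094,-0.011,0.283]
    - [-0.0094,-0.011,0.283]
    - [-0.0094,-0.011,0.283]
    - [-0.0094,-0.011,0.283]
    - [-0.0094,-0.011,0.283]
  dr:
    - [0,0,0]
    - [0,0,0]
    - [0,0,0]
    - [0,0,0]
    - [0,0,0]
    - [0,0,0]
    - [0,0,0]
    - [0,0,0]
    - [0,0,0]
    - [0,0,0]
  claw: [0.75,0.75,0.75,0.75,0.75,0.3,0.3,0.3,0.3,0.3]

```text
time_s: 31.9
tcp_pos: [0.6322, 0.2405, 0.0028]
eef_rot: [-180.0, -0.1, 0.0]
contact_force: [-0.7, -0.3, 5.2]
gripper_width: 0.0441
gripper_force: 25.0
```

Call:
jog_arm:
  travel:
    - [0,0,-0.08]
    - [0,0.02,-0.18]
    - [-0.05,0.12,-0.231]
    - [-0.1,0.22,-0.231]
    - [-0.15,0.32,-0.231]
    - [-0.18,0.42,-0.231]
    - [-0.194,0.51,-0.231]
    - [-0.194,0.541,-0.231]
    - [-0.194,0.541,-0.231]
    - [-0.194,0.541,-0.231]
  dr:
    - [0,0,0]
    - [0,0,0]
    - [0,0,0]
    - [0,0,0]
    - [0,0,0]
    - [0,0,0]
    - [0,0,0]
    - [0,0,0]
    - [0,0,0]
    - [0,0,0]
  claw: [0.3,0.3,0.3,0.3,0.3,0.3,0.3,0.3,0.3,0.3]

```text
time_s: 33.15
tcp_pos: [0.5352, -0.0296, 0.1174]
eef_rot: [-180.0, -0.0, 0.0]
contact_force: [0.6, -0.4, -0.8]
gripper_width: 0.0437
gripper_force: 25.0
```

```bash
python3 - <<'E'
from h import *
s=r.get_state();t=s['tcp_pos'];print(np.round(t,4),s['gripper_width']);c=cap('wrist');held(c,.046,.006,.0,t[2]-.0025)
print(r.get_state()['tcp_pos'])
E
```

```text
[ 0.5352 -0.0296  0.1174] 0.043745998100586096
held ring centre minus tcp [0.0004 0.0011] rms 0.00027 74
[ 0.53518127 -0.02937914  0.11742365]
```

Call:
jog_arm:
  travel:
    - [-0.001,0.001,0.03]
    - [-0.001,0.001,0.05]
    - [-0.001,0.001,0.065]
    - [-0.001,0.001,0.08]
    - [-0.001,0.001,0.095]
    - [-0.001,0.001,0.11]
    - [-0.001,0.001,0.125]
    - [-0.001,0.001,0.138]
    - [-0.001,0.001,0.138]
    - [-0.001,0.001,0.138]
  dr:
    - [0,0,0]
    - [0,0,0]
    - [0,0,0]
    - [0,0,0]
    - [0,0,0]
    - [0,0,0]
    - [0,0,0]
    - [0,0,0]
    - [0,0,0]
    - [0,0,0]
  claw: [0.3,0.3,0.3,0.3,0.3,0.3,0.3,0.3,0.3,0.3]

```text
time_s: 34.45
tcp_pos: [0.5345, -0.0307, 0.0487]
eef_rot: [-180.0, -0.0, 0.0]
contact_force: [-0.1, -0.2, -0.8]
gripper_width: 0.0437
gripper_force: 25.0
```

Call:
jog_arm:
  travel:
    - [0,0,0]
    - [0,0,0]
    - [0,0,0]
    - [0,0,-0.06]
    - [0,0,-0.15]
    - [0,0,-0.25]
    - [-0.06,-0.08,-0.3]
    - [-0.1,-0.18,-0.3]
    - [-0.1,-0.22,-0.3]
    - [-0.1,-0.22,-0.3]
  dr:
    - [0,0,0]
    - [0,0,0]
    - [0,0,0]
    - [0,0,0]
    - [0,0,0]
    - [0,0,0]
    - [0,0,0]
    - [0,0,0]
    - [0,0,0]
    - [0,0,0]
  claw: [0.75,0.75,0.75,0.75,0.75,0.75,0.75,0.75,0.75,0.75]

```text
time_s: 35.7
tcp_pos: [0.4842, 0.0805, 0.1989]
eef_rot: [-180.0, -0.0, 0.2]
contact_force: [-0.2, -0.6, -0.2]
gripper_width: 0.0657
gripper_force: 0.0
```

```bash
cat >>h.py <<'E'
def stack(c):
    W=cloud(c);d=np.hypot(W[...,0]-.5352,W[...,1]+.0291);m=(d>.012)&(d<.020)&(W[...,2]>.02);q=W[m]
    k=np.linalg.lstsq(np.c_[q[:,:2]-[.5352,-.0291],np.ones(len(q))],q[:,2],rcond=None)[0]
    print('stack n',len(q),'pct',np.round(np.percentile(q[:,2],[5,50,95]),4),'slope,z',np.round(k,4))
    for lo in (.068,.0755):
        w=W[(d<.012)&(W[...,2]>lo)];print('above',lo,len(w),np.round(np.median(w,0),4))
E
python3 - <<'E'
from h import *
c=cap('wrist');print(r.get_state()['tcp_pos']);stack(c);blobs(c)
E
```

```text
[0.48417875 0.07969295 0.19867726]
stack n 838 pct [0.0486 0.0499 0.0511] slope,z [-0.0042 -0.0023  0.0499]
above 0.068 264 [ 0.5356 -0.0267  0.0728]
above 0.0755 110 [ 0.5348 -0.0281  0.0797]
```

Call:
jog_arm:
  travel:
    - [0.02,-0.1,0]
    - [0.05,-0.2,0]
    - [0.08,-0.3,0]
    - [0.1,-0.4,0]
    - [0.118,-0.5,0]
    - [0.118,-0.6,0]
    - [0.118,-0.644,0.1]
    - [0.118,-0.644,0.1]
    - [0.118,-0.644,0.1]
    - [0.118,-0.644,0.1]
  dr:
    - [0,0,0]
    - [0,0,0]
    - [0,0,0]
    - [0,0,0]
    - [0,0,0]
    - [0,0,0]
    - [0,0,0]
    - [0,0,0]
    - [0,0,0]
    - [0,0,0]
  claw: [0.75,0.75,0.75,0.75,0.75,0.75,0.75,0.75,0.75,0.75]

```text
time_s: 37.0
tcp_pos: [0.5444, 0.4008, 0.1505]
eef_rot: [-179.9, -0.1, -0.0]
contact_force: [-0.4, -0.6, 0.1]
gripper_width: 0.0658
gripper_force: 0.0
```

```bash
python3 - <<'E'
from h import *
c=cap('wrist');print(r.get_state()['tcp_pos']);blobs(c)
E
```

```text
[0.54426402 0.40089085 0.15050594]
washer px [235 157  46  44] c 0.5443 0.4034 dia 44.0 44.1 exp 44.0 ztop 0.0052 [ 22. 183. 224.]
cap px [232 248  46  19] c 0.4582 0.4067 dia 22.3 51.5 exp 50.0 ztop 0.0093 [  5. 237. 150.]
```

Call:
jog_arm:
  travel:
    - [-0.001,-0.0024,0.1]
    - [-0.001,-0.0024,0.2]
    - [-0.001,-0.0024,0.27]
    - [-0.001,-0.0024,0.297]
    - [-0.001,-0.0024,0.297]
    - [-0.001,-0.0024,0.297]
    - [-0.001,-0.0024,0.297]
    - [-0.001,-0.0024,0.297]
    - [-0.001,-0.0024,0.297]
    - [-0.001,-0.0024,0.297]
  dr:
    - [0,0,0]
    - [0,0,0]
    - [0,0,0]
    - [0,0,0]
    - [0,0,0]
    - [0,0,0]
    - [0,0,0]
    - [0,0,0]
    - [0,0,0]
    - [0,0,0]
  claw: [0.75,0.75,0.75,0.75,0.75,0.3,0.3,0.3,0.3,0.3]

```text
time_s: 38.3
tcp_pos: [0.5431, 0.4027, 0.0006]
eef_rot: [-180.0, -0.0, 0.0]
contact_force: [-0.0, -0.5, 5.7]
gripper_width: 0.042
gripper_force: 25.0
```

Call:
jog_arm:
  travel:
    - [0,0,-0.06]
    - [0,0,-0.15]
    - [0,0.02,-0.232]
    - [0,0.12,-0.232]
    - [0,0.22,-0.232]
    - [0,0.32,-0.232]
    - [0,0.42,-0.232]
    - [-0.01,0.52,-0.232]
    - [-0.018,0.62,-0.232]
    - [-0.018,0.72,-0.232]
  dr:
    - [0,0,0]
    - [0,0,0]
    - [0,0,0]
    - [0,0,0]
    - [0,0,0]
    - [0,0,0]
    - [0,0,0]
    - [0,0,0]
    - [0,0,0]
    - [0,0,0]
  claw: [0.3,0.3,0.3,0.3,0.3,0.3,0.3,0.3,0.3,0.3]

```text
time_s: 39.55
tcp_pos: [0.5332, 0.041, 0.116]
eef_rot: [-180.0, 0.0, 0.0]
contact_force: [0.5, -0.8, -0.3]
gripper_width: 0.042
gripper_force: 25.0
```

Call:
jog_arm:
  travel:
    - [0,0.08,0]
    - [0,0.13,0]
    - [0,0.145,0]
    - [0,0.145,0]
    - [0,0.145,0]
    - [0,0.145,0]
    - [0,0.145,0]
    - [0,0.145,0]
    - [0,0.145,0]
    - [0,0.145,0]
  dr:
    - [0,0,0]
    - [0,0,0]
    - [0,0,0]
    - [0,0,0]
    - [0,0,0]
    - [0,0,0]
    - [0,0,0]
    - [0,0,0]
    - [0,0,0]
    - [0,0,0]
  claw: [0.3,0.3,0.3,0.3,0.3,0.3,0.3,0.3,0.3,0.3]

```text
time_s: 40.8
tcp_pos: [0.5338, -0.03, 0.1161]
eef_rot: [-180.0, -0.0, 0.0]
contact_force: [0.2, 0.2, -0.1]
gripper_width: 0.0419
gripper_force: 25.0
```

```bash
python3 - <<'E'
from h import *
s=r.get_state();t=s['tcp_pos'];print(np.round(t,4),s['gripper_width']);c=cap('wrist');held(c,.044,.005,.0,t[2]-.002)
E
```

```text
[ 0.5338 -0.03    0.1161] 0.04185352318087766
held ring centre minus tcp [0.0011 0.0013] rms 0.00025 70
```

Call:
jog_arm:
  travel:
    - [0.001,0.001,0.03]
    - [0.001,0.001,0.05]
    - [0.001,0.001,0.065]
    - [0.001,0.001,0.08]
    - [0.001,0.001,0.095]
    - [0.001,0.001,0.11]
    - [0.001,0.001,0.12]
    - [0.001,0.001,0.127]
    - [0.001,0.001,0.127]
    - [0.001,0.001,0.127]
  dr:
    - [0,0,0]
    - [0,0,0]
    - [0,0,0]
    - [0,0,0]
    - [0,0,0]
    - [0,0,0]
    - [0,0,0]
    - [0,0,0]
    - [0,0,0]
    - [0,0,0]
  claw: [0.3,0.3,0.3,0.3,0.3,0.3,0.3,0.3,0.3,0.3]

```text
time_s: 42.1
tcp_pos: [0.5345, -0.0305, 0.0528]
eef_rot: [-180.0, -0.0, 0.0]
contact_force: [0.1, 0.5, -1.1]
gripper_width: 0.0421
gripper_force: 25.0
```

Call:
jog_arm:
  travel:
    - [0,0,0]
    - [0,0,0]
    - [0,0,0]
    - [0,0,-0.06]
    - [0,0,-0.15]
    - [0,0,-0.25]
    - [-0.06,-0.08,-0.3]
    - [-0.1,-0.18,-0.3]
    - [-0.1,-0.22,-0.3]
    - [-0.1,-0.22,-0.3]
  dr:
    - [0,0,0]
    - [0,0,0]
    - [0,0,0]
    - [0,0,0]
    - [0,0,0]
    - [0,0,0]
    - [0,0,0]
    - [0,0,0]
    - [0,0,0]
    - [0,0,0]
  claw: [0.75,0.75,0.75,0.75,0.75,0.75,0.75,0.75,0.75,0.75]

```text
time_s: 43.35
tcp_pos: [0.4842, 0.0807, 0.2029]
eef_rot: [-180.0, -0.0, 0.1]
contact_force: [-0.2, 0.2, 0.1]
gripper_width: 0.0654
gripper_force: 0.0
```

```bash
python3 - <<'E'
from h import *
c=cap('wrist');print(r.get_state()['tcp_pos']);stack(c)
E
```

```text
[0.4842147  0.07989557 0.20270082]
stack n 873 pct [0.0538 0.055  0.0562] slope,z [-0.002   0.0001  0.055 ]
above 0.068 259 [ 0.5352 -0.0268  0.0732]
above 0.0755 111 [ 0.5352 -0.0285  0.08  ]
```

Call:
jog_arm:
  travel:
    - [-0.02,-0.1,0]
    - [-0.04,-0.2,0]
    - [-0.06,-0.3,0]
    - [-0.08,-0.4,0]
    - [-0.082,-0.5,0]
    - [-0.082,-0.6,0]
    - [-0.082,-0.65,0.1]
    - [-0.082,-0.65,0.1]
    - [-0.082,-0.65,0.1]
    - [-0.082,-0.65,0.1]
  dr:
    - [0,0,0]
    - [0,0,0]
    - [0,0,0]
    - [0,0,0]
    - [0,0,0]
    - [0,0,0]
    - [0,0,0]
    - [0,0,0]
    - [0,0,0]
    - [0,0,0]
  claw: [0.8,0.8,0.8,0.8,0.8,0.8,0.8,0.8,0.8,0.8]

```text
time_s: 44.65
tcp_pos: [0.4442, 0.4041, 0.1543]
eef_rot: [-179.9, -0.1, -0.0]
contact_force: [0.3, -1.2, -0.2]
gripper_width: 0.07
gripper_force: 0.0
```

```bash
python3 - <<'E'
from h import *
c=cap('wrist');print(r.get_state()['tcp_pos']);blobs(c)
E
```

```text
[0.44413077 0.40419774 0.15429626]
cap px [233 154  50  50] c 0.4439 0.4067 dia 49.2 49.9 exp 50.0 ztop 0.0093 [  5. 233. 151.]
```

Call:
jog_arm:
  travel:
    - [-0.0016,-0.0024,0.1]
    - [-0.0016,-0.0024,0.2]
    - [-0.0016,-0.0024,0.27]
    - [-0.0016,-0.0024,0.302]
    - [-0.0016,-0.0024,0.302]
    - [-0.0016,-0.0024,0.302]
    - [-0.0016,-0.0024,0.302]
    - [-0.0016,-0.0024,0.302]
    - [-0.0016,-0.0024,0.302]
    - [-0.0016,-0.0024,0.302]
  dr:
    - [0,0,0]
    - [0,0,0]
    - [0,0,0]
    - [0,0,0]
    - [0,0,0]
    - [0,0,0]
    - [0,0,0]
    - [0,0,0]
    - [0,0,0]
    - [0,0,0]
  claw: [0.8,0.8,0.8,0.8,0.8,0.3,0.3,0.3,0.3,0.3]

```text
time_s: 45.95
tcp_pos: [0.4428, 0.4061, 0.0024]
eef_rot: [-179.9, -0.0, 0.0]
contact_force: [-1.9, -0.9, 7.4]
gripper_width: 0.0491
gripper_force: 25.0
```

Call:
jog_arm:
  travel:
    - [0,0,-0.06]
    - [0,0,-0.15]
    - [0,0.02,-0.23]
    - [0.02,0.12,-0.23]
    - [0.05,0.22,-0.23]
    - [0.08,0.32,-0.23]
    - [0.11,0.42,-0.23]
    - [0.14,0.52,-0.23]
    - [0.17,0.62,-0.23]
    - [0.182,0.72,-0.23]
  dr:
    - [0,0,0]
    - [0,0,0]
    - [0,0,0]
    - [0,0,0]
    - [0,0,0]
    - [0,0,0]
    - [0,0,0]
    - [0,0,0]
    - [0,0,0]
    - [0,0,0]
  claw: [0.3,0.3,0.3,0.3,0.3,0.3,0.3,0.3,0.3,0.3]

```text
time_s: 47.2
tcp_pos: [0.534, 0.0441, 0.1166]
eef_rot: [-180.0, -0.0, 0.0]
contact_force: [1.4, 0.1, -0.4]
gripper_width: 0.0489
gripper_force: 25.0
```

Call:
jog_arm:
  travel:
    - [0,0.08,0]
    - [0,0.13,0]
    - [0,0.151,0]
    - [0,0.151,0]
    - [0,0.151,0]
    - [0,0.151,0]
    - [0,0.151,0]
    - [0,0.151,0]
    - [0,0.151,0]
    - [0,0.151,0]
  dr:
    - [0,0,0]
    - [0,0,0]
    - [0,0,0]
    - [0,0,0]
    - [0,0,0]
    - [0,0,0]
    - [0,0,0]
    - [0,0,0]
    - [0,0,0]
    - [0,0,0]
  claw: [0.3,0.3,0.3,0.3,0.3,0.3,0.3,0.3,0.3,0.3]

```text
time_s: 48.45
tcp_pos: [0.5335, -0.0298, 0.1166]
eef_rot: [180.0, 0.0, 0.0]
contact_force: [-0.6, 0.4, -0.4]
gripper_width: 0.049
gripper_force: 25.0
```

```bash
python3 - <<'E'
from h import *
s=r.get_state();t=s['tcp_pos'];print(np.round(t,4),s['gripper_width']);c=cap('wrist');held(c,.050,.009,.0,t[2]-.003)
E
```

```text
[ 0.5335 -0.0298  0.1166] 0.04904422791997556
held ring centre minus tcp [0.0016 0.0014] rms 0.00031 88
```

Call:
jog_arm:
  travel:
    - [0,0.0012,0.03]
    - [0,0.0012,0.05]
    - [0,0.0012,0.06]
    - [0,0.0012,0.07]
    - [0,0.0012,0.08]
    - [0,0.0012,0.09]
    - [0,0.0012,0.1]
    - [0,0.0012,0.11]
    - [0,0.0012,0.116]
    - [0,0.0012,0.116]
  dr:
    - [0,0,0]
    - [0,0,0]
    - [0,0,0]
    - [0,0,0]
    - [0,0,0]
    - [0,0,0]
    - [0,0,0]
    - [0,0,0]
    - [0,0,0]
    - [0,0,0]
  claw: [0.3,0.3,0.3,0.3,0.3,0.3,0.3,0.3,0.3,0.3]

```text
time_s: 49.75
tcp_pos: [0.5334, -0.0304, 0.0583]
eef_rot: [180.0, 0.0, 0.0]
contact_force: [0.6, 0.6, -0.6]
gripper_width: 0.0491
gripper_force: 25.0
```

Call:
jog_arm:
  travel:
    - [0,0,0]
    - [0,0,0]
    - [0,0,0]
    - [0,0,-0.06]
    - [0,0,-0.15]
    - [0,0,-0.25]
    - [-0.06,0.08,-0.3]
    - [-0.12,0.15,-0.3]
    - [-0.12,0.15,-0.3]
    - [-0.12,0.15,-0.3]
  dr:
    - [0,0,0]
    - [0,0,0]
    - [0,0,0]
    - [0,0,0]
    - [0,0,0]
    - [0,0,0]
    - [0,0,0]
    - [0,0,0]
    - [0,0,0]
    - [0,0,0]
  claw: [0.75,0.75,0.75,0.75,0.75,0.75,0.75,0.75,0.75,0.75]

```text
time_s: 51.0
tcp_pos: [0.4737, -0.1055, 0.2089]
eef_rot: [-180.0, -0.0, -0.0]
contact_force: [0.2, -0.4, -0.2]
gripper_width: 0.0656
gripper_force: 0.0
```

```bash
python3 - <<'E'
from h import *
c=cap('wrist');print(r.get_state()['tcp_pos']);stack(c);W=cloud(c);save('w8.png',c['pixels'],1.5)
for n in('mallet_neck','mallet_head','cradle_mid'):
    for d in r.tip_of(n,'wrist')[:2]:
        u,v=np.round(d['at']).astype(int);print(n,round(d['conf'],2),d['at'],np.round(W[min(v,383),min(u,511)],4))
E
```

```text
[ 0.47393993 -0.10523382  0.20866361]
stack n 944 pct [0.0625 0.0639 0.0651] slope,z [ 0.001  -0.0003  0.0638]
above 0.068 250 [ 0.5353 -0.0312  0.0724]
above 0.0755 97 [ 0.5351 -0.0297  0.0799]
mallet_neck 0.95 [426.8, 203.9] [ 0.4448 -0.2785  0.0556]
mallet_head 0.87 [427.9, 149.5] [ 0.5037 -0.2623  0.072 ]
mallet_head 0.65 [174.3, 117.2] [ 0.5344 -0.0297  0.0792]
cradle_mid 0.83 [425.9, 203.2] [ 0.4456 -0.2777  0.0549]
```

View pics/w8.png

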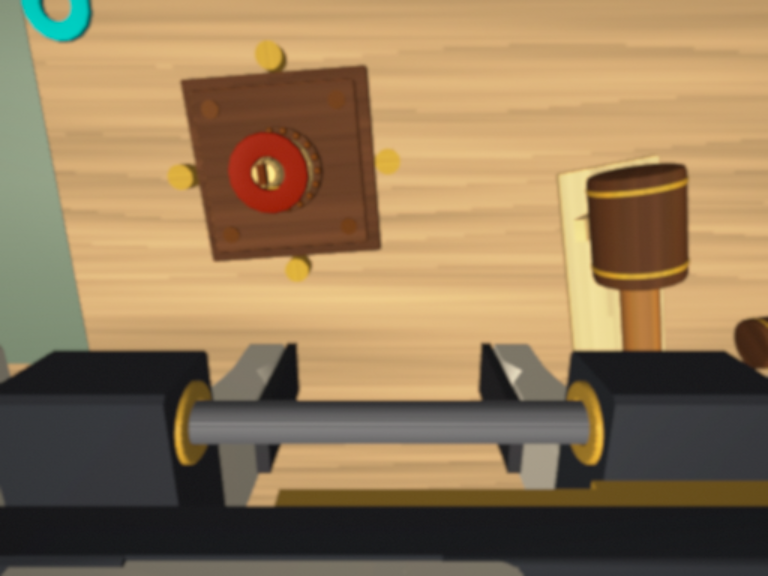

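Picture w8 shows the stack complete, with the red cap on top at (268,173) and the wedge proud. The mallet head is at (640,225) and its neck at (641,305). Next I'll look at the mallet.

Call:
jog_arm:
  travel:
    - [-0.05,0.1,-0.08]
    - [-0.1,0.2,-0.08]
    - [-0.148,0.3,-0.08]
    - [-0.148,0.35,-0.08]
    - [-0.148,0.35,-0.08]
    - [-0.148,0.35,-0.08]
    - [-0.148,0.35,-0.08]
    - [-0.148,0.35,-0.08]
    - [-0.148,0.35,-0.08]
    - [-0.148,0.35,-0.08]
  dr:
    - [0,0,0]
    - [0,0,0]
    - [0,0,0]
    - [0,0,0]
    - [0,0,0]
    - [0,0,0]
    - [0,0,0]
    - [0,0,0]
    - [0,0,0]
    - [0,0,0]
  claw: [0.75,0.75,0.75,0.75,0.75,0.75,0.75,0.75,0.75,0.75]

```text
time_s: 52.45
tcp_pos: [0.3997, -0.2802, 0.2486]
eef_rot: [180.0, -0.0, 0.0]
contact_force: [-0.2, 0.2, 0.3]
gripper_width: 0.0658
gripper_force: 0.0
```

```bash
cat >> h.py <<'E'
def mallet(c,p0,a0,hz=.044):
    """head (r30) and handle (r13) axis from cloud, near p0 (xy of neck guess) with angle a0 deg"""
    W=cloud(c);a=np.radians(a0);e=np.array([np.cos(a),np.sin(a)]);n=np.array([-e[1],e[0]])
    X=(W[...,:2]-p0);s=X@e;y=X@n;z=W[...,2]
    H=(s>.026)&(s<.092)&(np.abs(y)<.034)&(z>hz+.005);G=(s>-.09)&(s<.012)&(np.abs(y)<.02)&(z>hz+.003)
    from scipy.optimize import least_squares
    for nm,m,rad in(('head',H,.030),('handle',G,.013)):
        if m.sum()<60: print(nm,'few');continue
        S,Y,Z=s[m],y[m],z[m]
        q=least_squares(lambda k:np.hypot(Y-k[0]-k[1]*S,Z-k[2]-k[3]*S)-rad,[0,0,hz,0],loss='soft_l1',f_scale=.001).x
        print(nm,m.sum(),'lat at s=0',round(q[0],4),'yaw',round(a0+np.degrees(np.arctan(q[1])),2),'z(s=0)',round(q[2],4),'slope deg',round(np.degrees(q[3]),2))
    m=(np.abs(y)<.012)&(s>-.02)&(s<.12)&(z>hz+.005)
    ss=s[m];zz=z[m];hs=ss[zz>hz+.022];print('head s range',np.round(np.percentile(hs,[.5,99.5]),4),'(expect .022 .097)')
E
python3 - <<'E'
from h import *
c=cap('wrist');print(r.get_state()['tcp_pos']);W=cloud(c)
for n in('mallet_neck','mallet_head','cradle_mid'):
    for d in r.tip_of(n,'wrist')[:2]:
        u,v=np.round(d['at']).astype(int);print(n,round(d['conf'],2),d['at'],np.round(W[min(v,383),min(u,511)],4))
mallet(c,np.array([.4448,-.2785]),15.4)
E
```

```text
[ 0.399609   -0.28031411  0.24861065]
mallet_neck 0.96 [259.6, 131.1] [ 0.4413 -0.2805  0.0559]
mallet_head 0.96 [368.4, 156.3] [ 0.4106 -0.4068  0.0391]
mallet_head 0.75 [256.6, 74.7] [ 0.4977 -0.2775  0.0726]
cradle_mid 0.96 [262.3, 127.0] [ 0.4457 -0.2827  0.057 ]
head 3566 lat at s=0 -0.0045 yaw 10.84 z(s=0) 0.0436 slope deg 0.09
handle 17766 lat at s=0 0.0143 yaw 55.01 z(s=0) 0.3797 slope deg 118.04
head s range [-0.02    0.0888] (expect .022 .097)
```

```bash
sed -i 's/    X=(W\[...,:2\]-p0)/    W[W[...,2]>hz+.036]=np.nan; X=(W[...,:2]-p0)/' h.py
python3 - <<'E'
from h import *
c=cap('wrist');mallet(c,np.array([.4448,-.2825]),10.8)
W=cloud(c)
# cradle board edges for later: board plane z~.008
q=W[(np.abs(W[...,2]-.008)<.003)&(np.abs(W[...,0]-.43)<.16)&(np.abs(W[...,1]+.28)<.06)]
print(len(q),cv2.minAreaRect(q[:,:2].astype(np.float32)))
goto([.4448,-.2825,.10],10.8)
E
```

```text
head 3859 lat at s=0 -0.0008 yaw 11.0 z(s=0) 0.0436 slope deg 0.11
handle 1930 lat at s=0 -0.0007 yaw 10.94 z(s=0) 0.0436 slope deg 0.23
head s range [0.0175 0.0914] (expect .022 .097)
3922 ((0.4297468662261963, -0.28599870204925537), (0.21897941827774048, 0.07411609590053558), 10.897911071777344)
travel [0.0904, 0.0041, 0.2972] dr [0.0, -0.0, -0.03]
```

Call:
jog_arm:
  travel:
    - [0.06,0.01,0.06]
    - [0.0806,0.01,0.15]
    - [0.0806,0.01,0.25]
    - [0.0806,0.01,0.33]
    - [0.0806,0.01,0.4]
    - [0.0806,0.01,0.435]
    - [0.0806,0.01,0.447]
    - [0.0806,0.01,0.447]
    - [0.0806,0.01,0.447]
    - [0.0806,0.01,0.447]
  dr:
    - [0,0,-0.0305]
    - [0,0,-0.0305]
    - [0,0,-0.0305]
    - [0,0,-0.0305]
    - [0,0,-0.0305]
    - [0,0,-0.0305]
    - [0,0,-0.0305]
    - [0,0,-0.0305]
    - [0,0,-0.0305]
    - [0,0,-0.0305]
  claw: [0.7,0.7,0.7,0.7,0.7,0.7,0.7,0.7,0.7,0.7]
  newtons: 60

```text
time_s: 53.95
tcp_pos: [0.4404, -0.2856, 0.0259]
eef_rot: [180.0, -0.1, 11.0]
contact_force: [-0.6, 0.3, -0.5]
gripper_width: 0.0615
gripper_force: 0.0
```

```bash
python3 - <<'E'
from h import *
s=r.get_state();print(np.round(s['tcp_pos'],4),np.round(s['eef_rot'],2),s['contact_force'].round(1));c=cap('wrist')
mallet(c,np.array([.4405,-.2840]),11)
save('w9.png',c['pixels'],1.3)
E
```

```text
[ 0.4404 -0.2856  0.0259] [ 1.7996e+02 -9.0000e-02  1.1000e+01] [-0.6  0.3 -0.5]
head 25176 lat at s=0 -0.0003 yaw 10.97 z(s=0) 0.0434 slope deg 0.29
handle 2355 lat at s=0 -0.0003 yaw 10.94 z(s=0) 0.0436 slope deg 0.28
head s range [0.0234 0.0963] (expect .022 .097)
```

View pics/w9.png

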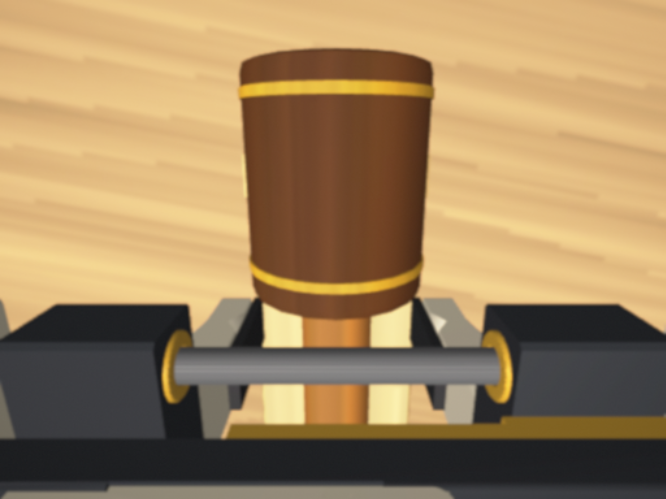

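Picture w9 shows the handle centred between the fingers at (335,370), with the head ahead at (335,180). I'll grip and lift.

Call:
jog_arm:
  travel:
    - [0,0,0]
    - [0,0,0]
    - [0,0,0]
    - [0,0,0]
    - [0,0,0]
    - [0,0,0]
    - [0,0,-0.02]
    - [0,0,-0.06]
    - [0,0,-0.1]
    - [0,0,-0.1]
  dr:
    - [0,0,0]
    - [0,0,0]
    - [0,0,0]
    - [0,0,0]
    - [0,0,0]
    - [0,0,0]
    - [0,0,0]
    - [0,0,0]
    - [0,0,0]
    - [0,0,0]
  claw: [0.1,0.1,0.1,0.1,0.1,0.1,0.1,0.1,0.1,0.1]
  newtons: 60

```text
time_s: 55.25
tcp_pos: [0.4407, -0.2856, 0.0765]
eef_rot: [179.9, -0.1, 11.0]
contact_force: [0.4, 0.7, -4.3]
gripper_width: 0.0248
gripper_force: 60.0
```

Call:
jog_arm:
  travel:
    - [0,0,-0.08]
    - [0,0,-0.16]
    - [0,0,-0.16]
    - [0,0,-0.16]
    - [0,0,-0.16]
    - [0,0,-0.16]
    - [0,0,-0.16]
    - [0,0,-0.16]
    - [0,0,-0.16]
    - [0,0,-0.16]
  dr:
    - [0,0,0]
    - [0,0,0]
    - [0,0,0]
    - [0,0,0]
    - [0,0,0]
    - [0,0,0]
    - [0,0,0]
    - [0,0,0]
    - [0,0,0]
    - [0,0,0]
  claw: [0.1,0.1,0.1,0.1,0.1,0.1,0.1,0.1,0.1,0.1]

```text
time_s: 56.5
tcp_pos: [0.4399, -0.2854, 0.1551]
eef_rot: [180.0, -0.0, 11.0]
contact_force: [-0.4, 0.6, -3.9]
gripper_width: 0.0246
gripper_force: 60.0
```

```bash
python3 - <<'E'
from h import *
s=r.get_state();t=s['tcp_pos'];print(np.round(t,4),np.round(s['eef_rot'],2),s['contact_force'].round(1),s['gripper_width']);c=cap('wrist')
mallet(c,t[:2],11,t[2]+.019)
# where must tcp go (same yaw): head centre over tenon
e=np.array([np.cos(np.radians(11)),np.sin(np.radians(11))])
p=np.array([.5345,-.0303])-.0595*e;print(p);goto([*p,.135],11)
E
```

```text
[ 0.4399 -0.2854  0.1551] [180.    -0.    10.99] [-0.4  0.6 -3.9] 0.024618211596379003
head 25050 lat at s=0 0.0011 yaw 10.95 z(s=0) 0.1734 slope deg -0.62
handle 3515 lat at s=0 0.0005 yaw 9.42 z(s=0) 0.1769 slope deg 7.88
head s range [0.0243 0.0974] (expect .022 .097)
[ 0.47609318 -0.04165314]
travel [0.164, -0.4648, 0.0402] dr [0.0, -0.0, -0.0]
```

Call:
jog_arm:
  travel:
    - [0.02,-0.05,0]
    - [0.05,-0.13,0]
    - [0.08,-0.22,0]
    - [0.11,-0.31,0.01]
    - [0.14,-0.39,0.02]
    - [0.158,-0.445,0.04]
    - [0.164,-0.465,0.06]
    - [0.164,-0.465,0.08]
    - [0.164,-0.465,0.08]
    - [0.164,-0.465,0.08]
  dr:
    - [0,0,0]
    - [0,0,0]
    - [0,0,0]
    - [0,0,0]
    - [0,0,0]
    - [0,0,0]
    - [0,0,0]
    - [0,0,0]
    - [0,0,0]
    - [0,0,0]
  claw: [0.1,0.1,0.1,0.1,0.1,0.1,0.1,0.1,0.1,0.1]

```text
time_s: 57.8
tcp_pos: [0.4761, -0.0424, 0.1152]
eef_rot: [180.0, 0.0, 10.9]
contact_force: [0.1, 0.3, -3.3]
gripper_width: 0.0248
gripper_force: 60.0
```

```bash
python3 - <<'E'
from h import *
s=r.get_state();t=s['tcp_pos'];print(np.round(t,4),np.round(s['eef_rot'],2),s['contact_force'].round(1));c=cap('wrist')
mallet(c,t[:2],11,t[2]+.019)
c=cap('scene');save('s2.png',c['pixels'][80:240,160:380],3.4)
E
```

```text
[ 0.4761 -0.0424  0.1152] [179.99   0.    10.93] [ 0.1  0.3 -3.3]
head 25044 lat at s=0 0.0011 yaw 10.89 z(s=0) 0.1335 slope deg -0.61
handle 3508 lat at s=0 0.0004 yaw 9.03 z(s=0) 0.137 slope deg 7.71
head s range [0.0242 0.0973] (expect .022 .097)
```

View pics/s2.png

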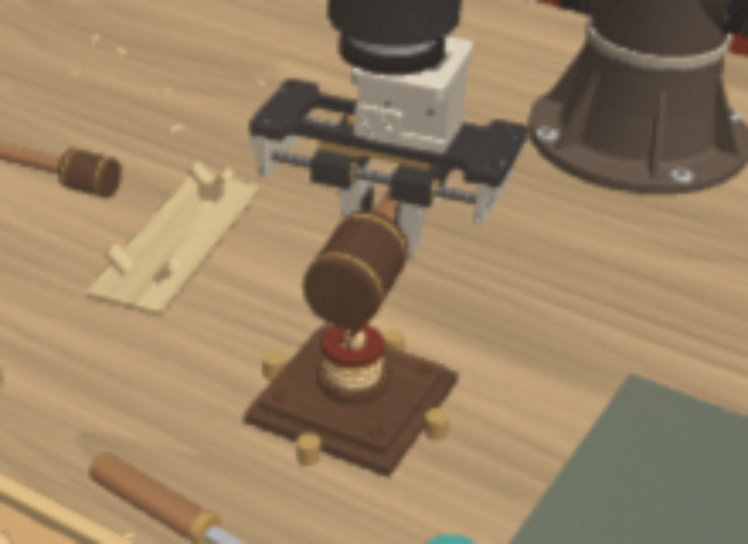

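Picture s2 shows the mallet head at (355,265), right over the wedge at (352,338).

Call:
jog_arm:
  travel:
    - [0,0,0.02]
    - [0,0,0.036]
    - [0,0,0.04]
    - [0,0,0.043]
    - [0,0,0.045]
    - [0,0,0.047]
    - [0,0,0.049]
    - [0,0,0.051]
    - [0,0,0.053]
    - [0,0,0.055]
  dr:
    - [0,0,0]
    - [0,0,0]
    - [0,0,0]
    - [0,0,0]
    - [0,0,0]
    - [0,0,0]
    - [0,0,0]
    - [0,0,0]
    - [0,0,0]
    - [0,0,0]
  claw: [0.1,0.1,0.1,0.1,0.1,0.1,0.1,0.1,0.1,0.1]

```text
time_s: 59.15
tcp_pos: [0.4752, -0.0419, 0.088]
eef_rot: [180.0, 0.1, 11.0]
contact_force: [-7.7, 0.7, 8.5]
gripper_width: 0.0245
gripper_force: 60.0
```

```bash
python3 - <<'E'
from h import *
s=r.get_state();t=s['tcp_pos'];print(np.round(t,4),s['contact_force'].round(1),s['moment'].round(2));c=cap('wrist')
mallet(c,t[:2],11,t[2]+.019)
E
```

```text
[ 0.4752 -0.0419  0.088 ] [-7.7  0.7  8.5] [0.19 2.52 0.12]
head 26219 lat at s=0 0.0011 yaw 11.06 z(s=0) 0.1063 slope deg 2.28
handle 3395 lat at s=0 0.0006 yaw 9.78 z(s=0) 0.1097 slope deg 10.3
head s range [0.0229 0.0962] (expect .022 .097)
```

Pressing at mid-head pitches the mallet in the grip. I'll back off, shift so the wedge sits nearer the neck for a shorter lever, and level the head.

Call:
jog_arm:
  travel:
    - [0,0,-0.02]
    - [0,0,-0.04]
    - [0.02,0,-0.04]
    - [0.035,0,-0.04]
    - [0.035,0,-0.04]
    - [0.035,0,-0.04]
    - [0.035,0,-0.04]
    - [0.035,0,-0.04]
    - [0.035,0,-0.04]
    - [0.035,0,-0.04]
  dr:
    - [0,0,0]
    - [0,0,0]
    - [0,0,0]
    - [0,0,0]
    - [0,0,0]
    - [0,0,0]
    - [0,0,0]
    - [0,0,0]
    - [0,0,0]
    - [0,0,0]
  claw: [0.1,0.1,0.1,0.1,0.1,0.1,0.1,0.1,0.1,0.1]

```text
time_s: 60.45
tcp_pos: [0.4932, -0.0382, 0.1076]
eef_rot: [-180.0, -0.0, 11.0]
contact_force: [0.2, -0.6, -3.7]
gripper_width: 0.0244
gripper_force: 60.0
```

```bash
python3 - <<'E'
from h import *
s=r.get_state();t=s['tcp_pos'];print(np.round(t,4),np.round(s['eef_rot'],2),s['contact_force'].round(1));c=cap('wrist')
mallet(c,t[:2],11,t[2]+.019)
e=np.array([np.cos(np.radians(11)),np.sin(np.radians(11))]);n=[-e[1],e[0]];d=np.array([.5345,-.0303])-t[:2];print('tenon at s',d@e,'lat',d@n)
E
```

```text
[ 0.4932 -0.0382  0.1076] [-1.800e+02 -1.000e-02  1.099e+01] [ 0.2 -0.6 -3.7]
head 25021 lat at s=0 0.0011 yaw 10.96 z(s=0) 0.1259 slope deg -0.62
handle 3512 lat at s=0 0.0006 yaw 9.68 z(s=0) 0.129 slope deg 6.77
head s range [0.0243 0.0973] (expect .022 .097)
tenon at s 0.04203408931442535 lat -8.543396721518107e-05
```

The tilt was elastic, since the slope came back. I'll press again here.

Call:
jog_arm:
  travel:
    - [0,0,0.015]
    - [0,0,0.027]
    - [0,0,0.032]
    - [0,0,0.036]
    - [0,0,0.04]
    - [0,0,0.043]
    - [0,0,0.046]
    - [0,0,0.048]
    - [0,0,0.05]
    - [0,0,0.05]
  dr:
    - [0,0,0]
    - [0,0,0]
    - [0,0,0]
    - [0,0,0]
    - [0,0,0]
    - [0,0,0]
    - [0,0,0]
    - [0,0,0]
    - [0,0,0]
    - [0,0,0]
  claw: [0.1,0.1,0.1,0.1,0.1,0.1,0.1,0.1,0.1,0.1]

```text
time_s: 61.75
tcp_pos: [0.4925, -0.0385, 0.0832]
eef_rot: [180.0, 0.1, 11.0]
contact_force: [-7.2, 0.1, 7.5]
gripper_width: 0.0249
gripper_force: 60.0
```

```bash
python3 - <<'E'
from h import *
s=r.get_state();t=s['tcp_pos'];print(np.round(t,4),np.round(s['eef_rot'],2),s['contact_force'].round(1),s['moment'].round(2));c=cap('wrist')
mallet(c,t[:2],11,t[2]+.019)
E
```

```text
[ 0.4925 -0.0385  0.0832] [1.7998e+02 6.0000e-02 1.1000e+01] [-7.2  0.1  7.5] [0.12 2.33 0.05]
head 25713 lat at s=0 0.0011 yaw 11.0 z(s=0) 0.1015 slope deg 1.03
handle 3427 lat at s=0 0.0005 yaw 9.48 z(s=0) 0.1049 slope deg 9.08
head s range [0.0234 0.0967] (expect .022 .097)
```

Call:
jog_arm:
  travel:
    - [0,0,0.001]
    - [0,0,0.002]
    - [0,0,0.003]
    - [0,0,0.004]
    - [0,0,0.005]
    - [0,0,0.006]
    - [0,0,0.006]
    - [0,0,0.006]
    - [0,0,0.006]
    - [0,0,0.006]
  dr:
    - [0,0,0]
    - [0,-0.001,0]
    - [0,-0.002,0]
    - [0,-0.003,0]
    - [0,-0.004,0]
    - [0,-0.004,0]
    - [0,-0.004,0]
    - [0,-0.004,0]
    - [0,-0.004,0]
    - [0,-0.004,0]
  claw: [0.1,0.1,0.1,0.1,0.1,0.1,0.1,0.1,0.1,0.1]

```text
time_s: 63.05
tcp_pos: [0.4919, -0.0389, 0.0812]
eef_rot: [180.0, 1.5, 11.0]
contact_force: [-14.3, 0.1, 20.8]
gripper_width: 0.0244
gripper_force: 60.0
```

```bash
python3 - <<'E'
from h import *
s=r.get_state();t=s['tcp_pos'];print(np.round(t,4),np.round(s['eef_rot'],2),s['contact_force'].round(1),s['moment'].round(2));c=cap('wrist')
mallet(c,t[:2],11,t[2]+.019)
E
```

```text
[ 0.4919 -0.0389  0.0812] [179.96   1.54  11.01] [-14.3   0.1  20.8] [0.1  4.56 0.09]
head 26544 lat at s=0 0.0011 yaw 11.14 z(s=0) 0.0997 slope deg 2.43
handle 3069 lat at s=0 0.0009 yaw 10.74 z(s=0) 0.1027 slope deg 9.53
head s range [0.0231 0.0966] (expect .022 .097)
```

Force has risen to about 24 N, so the wedge is at its stop. I'll lift and check.

Call:
jog_arm:
  travel:
    - [0,0,-0.03]
    - [0,0,-0.08]
    - [0,0,-0.15]
    - [-0.06,0.06,-0.15]
    - [-0.1,0.14,-0.15]
    - [-0.12,0.22,-0.15]
    - [-0.12,0.26,-0.15]
    - [-0.12,0.26,-0.15]
    - [-0.12,0.26,-0.15]
    - [-0.12,0.26,-0.15]
  dr:
    - [0,0.002,0]
    - [0,0.004,0]
    - [0,0.004,0]
    - [0,0.004,0]
    - [0,0.004,0]
    - [0,0.004,0]
    - [0,0.004,0]
    - [0,0.004,0]
    - [0,0.004,0]
    - [0,0.004,0]
  claw: [0.1,0.1,0.1,0.1,0.1,0.1,0.1,0.1,0.1,0.1]

```text
time_s: 64.35
tcp_pos: [0.4611, -0.1763, 0.1562]
eef_rot: [-180.0, -0.0, 11.0]
contact_force: [0.1, 0.3, -3.7]
gripper_width: 0.0247
gripper_force: 60.0
```

```bash
python3 - <<'E'
from h import *
s=r.get_state();t=s['tcp_pos'];print(np.round(t,4),np.round(s['eef_rot'],2),s['contact_force'].round(1));c=cap('wrist')
mallet(c,t[:2],11,t[2]+.019)
W=cloud(c);d=np.hypot(W[...,0]-.5352,W[...,1]+.0291);W2=W[(d<.012)&(W[...,2]>.068)&(W[...,2]<.09)]
hsv=cv2.cvtColor(c['pixels'],cv2.COLOR_RGB2HSV)[(d<.012)&(W[...,2]>.068)&(W[...,2]<.09)]
print(len(W2)); dark=(hsv[:,2]<140)
if len(W2): print('pale z',np.percentile(W2[~dark,2],[10,50,90,99]).round(4),'dark',dark.sum(),np.percentile(W2[dark,2],[10,50,90,99]).round(4) if dark.any() else '')
ring=W[(d>.012)&(d<.022)&(W[...,2]>.05)];print('cap',len(ring),np.round(np.nanmedian(ring,0),4))
save('w10.png',c['pixels'],1.2)
goto([.4402,-.2855,.155],11)
E
```

```text
[ 0.4611 -0.1763  0.1562] [-1.800e+02 -2.000e-02  1.104e+01] [ 0.1  0.3 -3.7]
head 25344 lat at s=0 0.0011 yaw 11.1 z(s=0) 0.1745 slope deg 0.12
handle 3509 lat at s=0 0.0005 yaw 9.47 z(s=0) 0.1778 slope deg 8.01
head s range [0.0239 0.0971] (expect .022 .097)
433
pale z [0.0694 0.0715 0.0726 0.0732] dark 13 [0.0698 0.0717 0.0728 0.0734]
cap 2059 [ 0.5364 -0.029   0.0638]
travel [-0.0829, 0.2064, 0.0023] dr [-0.0, -0.0, 0.0001]
```

View pics/w10.png

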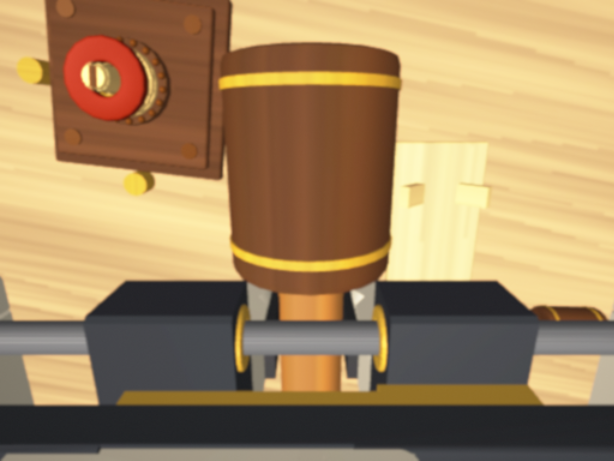

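Picture w10 shows the wedge flush in the tenon end at (98,77), measured at 0.0717 against 0.0715 for the tenon. I'll return the mallet.

Call:
jog_arm:
  travel:
    - [-0.02,0.05,0]
    - [-0.05,0.11,0]
    - [-0.07,0.17,0]
    - [-0.083,0.2,0]
    - [-0.083,0.206,0]
    - [-0.083,0.206,0]
    - [-0.083,0.206,0]
    - [-0.083,0.206,0.06]
    - [-0.083,0.206,0.12]
    - [-0.083,0.206,0.12]
  dr:
    - [0,0,0]
    - [0,0,0]
    - [0,0,0]
    - [0,0,0]
    - [0,0,0]
    - [0,0,0]
    - [0,0,0]
    - [0,0,0]
    - [0,0,0]
    - [0,0,0]
  claw: [0.1,0.1,0.1,0.1,0.1,0.1,0.1,0.1,0.1,0.1]

```text
time_s: 65.65
tcp_pos: [0.4383, -0.2849, 0.0943]
eef_rot: [-179.9, 0.2, 11.0]
contact_force: [0.5, -0.4, -3.8]
gripper_width: 0.0246
gripper_force: 60.0
```

```bash
python3 - <<'E'
from h import *
s=r.get_state();t=s['tcp_pos'];print(np.round(t,4),np.round(s['eef_rot'],2),s['contact_force'].round(1));c=cap('wrist')
mallet(c,np.array([.4405,-.2840]),11,t[2]+.019)
goto([.4402,-.2855,.0255],11)
E
```

```text
[ 0.4383 -0.2849  0.0943] [-179.88    0.24   11.02] [ 0.5 -0.4 -3.8]
head 25802 lat at s=0 0.0005 yaw 11.07 z(s=0) 0.1127 slope deg -0.17
handle 3834 lat at s=0 0.0003 yaw 10.37 z(s=0) 0.1147 slope deg 3.93
head s range [0.0222 0.095 ] (expect .022 .097)
travel [0.0014, 0.0003, 0.1407] dr [-0.0001, 0.0003, 0.0001]
```

Call:
jog_arm:
  travel:
    - [0.0024,0.001,0.03]
    - [0.0024,0.001,0.06]
    - [0.0024,0.001,0.09]
    - [0.0024,0.001,0.11]
    - [0.0024,0.001,0.122]
    - [0.0024,0.001,0.13]
    - [0.0024,0.001,0.135]
    - [0.0024,0.001,0.138]
    - [0.0024,0.001,0.138]
    - [0.0024,0.001,0.138]
  dr:
    - [0,0,0]
    - [0,0,0]
    - [0,0,0]
    - [0,0,0]
    - [0,0,0]
    - [0,0,0]
    - [0,0,0]
    - [0,0,0]
    - [0,0,0]
    - [0,0,0]
  claw: [0.1,0.1,0.1,0.1,0.1,0.1,0.1,0.1,0.1,0.1]

```text
time_s: 66.95
tcp_pos: [0.4413, -0.2862, 0.0273]
eef_rot: [180.0, -0.0, 11.0]
contact_force: [0.1, -0.0, -4.7]
gripper_width: 0.0249
gripper_force: 60.0
```

```bash
python3 - <<'E'
from h import *
s=r.get_state();t=s['tcp_pos'];print(np.round(t,4),np.round(s['eef_rot'],2),s['contact_force'].round(1));c=cap('wrist')
mallet(c,np.array([.4405,-.2840]),11)
E
```

```text
[ 0.4413 -0.2862  0.0273] [ 1.7999e+02 -2.0000e-02  1.0990e+01] [ 0.1 -0.  -4.7]
head 25275 lat at s=0 -0.0012 yaw 11.03 z(s=0) 0.0456 slope deg 0.14
handle 3405 lat at s=0 -0.001 yaw 11.72 z(s=0) 0.0476 slope deg 4.48
head s range [0.0008 0.0974] (expect .022 .097)
```

Call:
jog_arm:
  travel:
    - [-0.002,-0.0016,0.001]
    - [-0.002,-0.0016,0.002]
    - [-0.002,-0.0016,0.004]
    - [-0.002,-0.0016,0.004]
    - [-0.002,-0.0016,0.004]
    - [-0.002,-0.0016,0.004]
    - [-0.002,-0.0016,0.004]
    - [-0.002,-0.0016,0.004]
    - [-0.002,-0.0016,0.004]
    - [-0.002,-0.0016,0.004]
  dr:
    - [0,0,0]
    - [0,0,0]
    - [0,0,0]
    - [0,0,0]
    - [0,0,0]
    - [0,0,0]
    - [0,0,0]
    - [0,0,0]
    - [0,0,0]
    - [0,0,0]
  claw: [0.1,0.1,0.1,0.1,0.1,0.1,0.1,0.1,0.1,0.1]

```text
time_s: 68.25
tcp_pos: [0.44, -0.2856, 0.0251]
eef_rot: [180.0, -0.0, 11.0]
contact_force: [-1.0, 1.2, -1.0]
gripper_width: 0.0245
gripper_force: 60.0
```

Call:
jog_arm:
  travel:
    - [0,0,0]
    - [0,0,0]
    - [0,0,0]
    - [0,0,0]
    - [0,0,0]
    - [0,0,0]
    - [0,0,0]
    - [0,0,0]
    - [0,0,0]
    - [0,0,0]
  dr:
    - [0,0,0]
    - [0,0,0]
    - [0,0,0]
    - [0,0,0]
    - [0,0,0]
    - [0,0,0]
    - [0,0,0]
    - [0,0,0]
    - [0,0,0]
    - [0,0,0]
  claw: [0.35,0.4,0.5,0.6,0.6,0.6,0.6,0.6,0.6,0.6]

```text
time_s: 69.5
tcp_pos: [0.44, -0.2856, 0.0251]
eef_rot: [180.0, 0.0, 11.0]
contact_force: [0.4, 0.3, 0.3]
gripper_width: 0.0527
gripper_force: 0.0
```

Call:
jog_arm:
  travel:
    - [0,0,-0.04]
    - [0,0,-0.1]
    - [0,0,-0.2]
    - [0,0,-0.3]
    - [0,0,-0.4]
    - [-0.06,0,-0.46]
    - [-0.08,0,-0.46]
    - [-0.08,0,-0.46]
    - [-0.08,0,-0.46]
    - [-0.08,0,-0.46]
  dr:
    - [0,0,0]
    - [0,0,0]
    - [0,0,0]
    - [0,0,0]
    - [0,0,0]
    - [0,0,0]
    - [0,0,0]
    - [0,0,0]
    - [0,0,0]
    - [0,0,0]
  claw: [0.6,0.6,0.6,0.6,0.6,0.6,0.6,0.6,0.6,0.6]

```text
time_s: 70.75
tcp_pos: [0.4009, -0.2931, 0.2541]
eef_rot: [-180.0, 0.1, 11.0]
contact_force: [-0.1, -0.9, -0.7]
gripper_width: 0.0525
gripper_force: 0.0
```

```bash
python3 - <<'E'
from h import *
s=r.get_state();t=s['tcp_pos'];print(s['time_s'],np.round(t,4),s['contact_force'].round(1));c=cap('wrist')
mallet(c,np.array([.4405,-.2840]),11);stack(c)
c=cap('scene');save('s3.png',c['pixels'],1.5)
E
```

```text
70.75 [ 0.4009 -0.2931  0.2541] [-0.1 -0.9 -0.7]
head 3783 lat at s=0 -0.0001 yaw 10.98 z(s=0) 0.0435 slope deg 0.19
handle 1854 lat at s=0 -0.0001 yaw 10.91 z(s=0) 0.0437 slope deg 0.19
head s range [0.0225 0.0961] (expect .022 .097)
stack n 118 pct [0.0622 0.0638 0.0652] slope,z [-0.009  -0.0229  0.0635]
above 0.068 0 [nan nan nan]
above 0.0755 0 [nan nan nan]
  return _methods._mean(a, axis=axis, dtype=dtype,
  ret = um.true_divide(
```

View pics/s3.png

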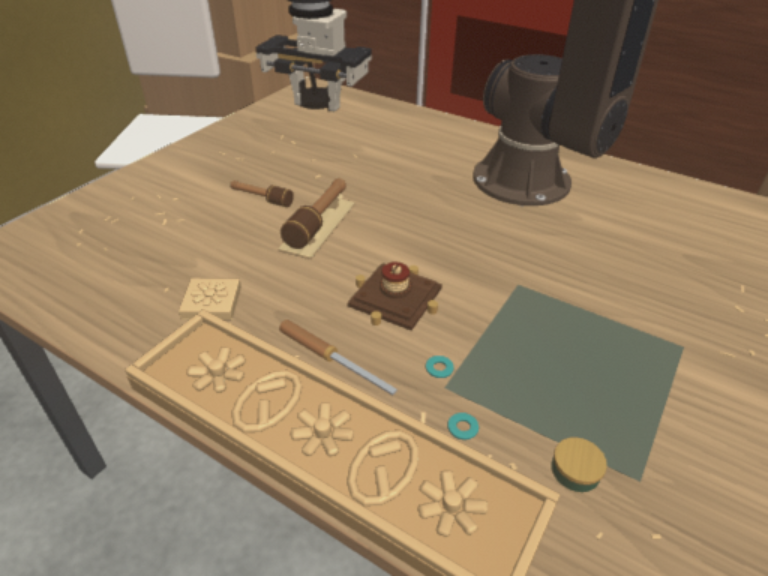

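Picture s3 shows the stack complete at (396,280), the mallet back in its cradle at (318,215), and the bystanders where they were.

```bash
python3 -c "
from plant import r
print(r.close_job())"
```

```text
the job is handed in; nothing more can be done
None
```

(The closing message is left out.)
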